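# Rake out the drying tablets

### The job

The ceramic tablets have been tipped in a heap at one end of the drying tray. Take the rake from its stand and rake them out into one even layer, the teeth sliding on the tray floor under light pressure (a few newtons, never more than 10; upper tablets may be skimmed off the heap first): none lying on another and at least two in each third of the tray's length. Touch the tablets with the rake only, and hang it back in its fork at the end.

Things in the scene. Friction and masses are not known exactly. Their poses are not given: they have to be found in the camera images.
- tray: Open steel drying tray, fixed, outside 148 x 278 x 34 mm; origin under its centre on the worktop; x across its width, y along its length, z up. Inside 140 x 270 mm, floor top 4 mm above the origin, rim top 37.5 mm. The thirds of its length meet at y = +45 and -45 mm. The heap starts in the +y half, at least 20 mm clear of the +y end wall.
- stand: Fixed grey rake stand: base plate, a column on its +x side, at the top a fork of two level prongs pointing to -x (open end, no lip). Origin on the worktop under the hanging point, z up. Prongs 12 mm wide, slot between them 22 mm, tops 170 mm above the worktop; they reach from x = -37 mm to the column, whose face is at x = +38 mm.
- hang_point (a point): Point between the prongs, level with their tops, 170 mm above the stand's origin: here lies the rake's origin when it hangs.
- rake: Upright bench rake, 0.2 kg, at the start hanging in the fork with its axes parallel to the stand's. Origin at the middle of the underside of its collar (42 x 44 x 6 mm), which rests on the prongs; z up. Below the collar a 14 mm square tube, 52 mm long, passes through the slot; out of it comes a thin bar with the toothed head.
- rake_grip (a point): Middle of the rake's light wooden grip block, 28 mm above the rake's origin. The block is 36 mm in x, 20 mm in y (grip it across y) and reaches from 6 to 50 mm above the origin.
- tube_end (a point): Lower end of the rake's tube, 52 mm under its origin. Bar and head are clamped (no slip) at a length that differs each time and is NOT measured: the four tooth tips lie 85 to 140 mm below the rake's origin. Head: 56 mm in x, 8 mm in y, 27 mm tall, teeth 17 mm apart. It gives upwards on a spring: 1.5 N to start, 2 N more per mm, hard stop after 12 mm.
- tablet_0: White ceramic tablet, a short cylinder 24 mm across and 14 mm thick with a dimple in each face, 20 g; origin at its centre, z along its axis. Starts in the heap's bottom layer, flat on the tray floor.
- tablet_1: White ceramic tablet, a short cylinder 24 mm across and 14 mm thick with a dimple in each face, 20 g; origin at its centre, z along its axis. Starts in the heap's bottom layer, flat on the tray floor.
- tablet_2: White ceramic tablet, a short cylinder 24 mm across and 14 mm thick with a dimple in each face, 20 g; origin at its centre, z along its axis. Starts in the heap's bottom layer, flat on the tray floor.
- tablet_3: White ceramic tablet, a short cylinder 24 mm across and 14 mm thick with a dimple in each face, 20 g; origin at its centre, z along its axis. Starts in the heap's bottom layer, flat on the tray floor.
- tablet_4: White ceramic tablet, a short cylinder 24 mm across and 14 mm thick with a dimple in each face, 20 g; origin at its centre, z along its axis. Starts in the heap's bottom layer, flat on the tray floor.
- tablet_5: White ceramic tablet, a short cylinder 24 mm across and 14 mm thick with a dimple in each face, 20 g; origin at its centre, z along its axis. Starts in the heap's bottom layer, flat on the tray floor.
- tablet_6: White ceramic tablet, a short cylinder 24 mm across and 14 mm thick with a dimple in each face, 20 g; origin at its centre, z along its axis. Starts in the heap's upper layer, lying flat across tablets below.
- tablet_7: White ceramic tablet, a short cylinder 24 mm across and 14 mm thick with a dimple in each face, 20 g; origin at its centre, z along its axis. Starts in the heap's upper layer, lying flat across tablets below.

How it is judged:
By the outcome, as a careful person would: the job done as asked, in the order asked, and still so for the second after the job is handed in, with the robot touching nothing.
It also fails if it takes over 72 s, if anything falls off the work surface, if the arm or the gripper's body presses on something with over 40 N, if the wrist force passes 120 N, or if a joint passes its speed limit or range.

### The arm

A 7-joint arm with a two-finger parallel gripper is mounted at the origin on a cart in front of the work surface, level with it; the furniture and walls round the work are solid. World frame = base frame: x ahead of the robot, y to its left, z up, the work surface at z = 0. Lengths are in mm, angles in degrees, forces in N, time in s.
With the tool pointing down it reaches from about 350 to 900 mm from the base axis. Payload 19.9 kg.
Tool frame: the origin (TCP) lies midway between the tips of the shut fingers; the grasp point (between the pads) lies 19 mm behind it; z points along the fingers, x is the direction in which the jaws open and shut, and the axes are right-handed (so a half turn about z gives the same grasp; the last joint's range is limited). The gripper opens to 85 mm and grips with 20 to 120 N. Pads are 22 mm wide; open, the fingers measure 114 mm over their backs; the gripper's body (76 mm by 85 mm) begins 54 mm behind the grasp point. The pads swing forward as they close: fully open they stand 13 mm farther back than shut.
Start: joints at [-77.894, 23.915, -0.59, 92.452, 0.269, 63.638, -3.037], TCP at [156.313, 605.118, 231.26] pointing down, gripper open.
Joint ranges: [-161.28, 161.28], [-22.2, 115.67], [-73.04, 71.86], [3.21, 147.25], [-68.34, 248.33], [10.77, 114.83], [-161.83, 161.83]. Speed limits (degrees/s): [108.29, 108.29, 136.94, 136.94, 172.46, 172.46, 172.46].

### API

Orientations are given as a 3x3 rotation matrix whose columns are the frame's x, y, z axes.
In Python, from rig import * gives the robot as it stands. The module is installed in compiled form; this text tells all that it offers.
- The arm moves only by the tool apply_moves, never from a script. Its argument "moves" is a list of rows, each a list of 3 entries, a list of its own where there are three numbers: the turn, a rotation vector about the tool's x, y, z in rad, then the shift along the tool's x, y, z in mm, then the finger opening in mm, from 0 to 85.4. In form: [[[ax, ay, az], [tx, ty, tz], gripper], ...]. A call has 1 to 10 rows; each row shifts and turns the commanded pose from where the row before left it, along the tool's axes as they then stand; what a row does not reach is not made up. A row lasts 1/12 s, in which the tool goes at most 41.7 mm and 7.16 degrees, less where a joint would pass 70% of its speed; a pose out of reach is approached as far as the arm can. A call with a gripper value outside its range is refused whole. The fingers move at their own pace and stop on an object; "squeeze" is the grip in N (left out, the last holds). Time passes only in rows, so rows that do not move let the fingers close. It gives the time, the measured TCP pose, the force and the opening at its end, in the units of the state.
- state(): the state, without advancing time (a new reading comes with each control period).
- get_image(name): name is "side" or "top"; returns (picture, depth): 420x560x3 uint8, red, green, blue; 420x560 float32, mm along the optical axis (not along the pixel's ray), 0 where there is no reading.
- camera_model(name): a dict with "fx", "fy", "cx", "cy" (pixels), "k1" (the pictures are not rectified: a ray, as slopes to the right and down, at radius r is drawn at 1 + k1 r^2 times it, then the intrinsics apply), "world_to_cam" (4x4, takes a point from world to camera coordinates). Camera axes: x right, y up, looking along -z (the intrinsics and any distortion apply to the point x, -y, -z); pixel columns grow to the right and rows downward; lengths in mm; the calibration is good to about 2 mm. A picture is of the moment at which its call begins. camera_model takes no time and is no camera call.
- hand_in(): hands the job in, once; it reports no verdict.
The state is a dict: "t": time; "qpos": joint angles; "dq": joint speeds; "joint_efforts": joint torques, N m; "eef_pos": TCP position; "ee_rot": TCP orientation; "contact_force": force on the tool from outside, world axes, zero at the start; "wrist_torque": the same for the moment, N m; "gripper_width": opening from 0.0 (shut) to 1.0 (fully open).
Only numpy, scipy, OpenCV 4.12 (cv2) and the standard library are available. Lean on these libraries where they do the work, as an engineer would, in place of code of your own. Each camera call takes 0.05 s, during which the arm holds its last target.

## Working session

There is one attempt and no reset: what is moved stays moved. The work goes in short steps, Python scripts to look and compute and a tool call to move; the robot and the scene stay as the last step left them, time stands still between calls to the robot, and variables do not carry over. Pictures are saved under pics/ and viewed, and the job is handed in when it is done.

Besides the shell and the picture viewer there is one more tool, called after "Request:" by a JSON object that holds its "name" and its "arguments". apply_moves: Moves the arm, as the interface text tells. Its arguments: {"type":"object","properties":{"moves":{"type":"array"},"squeeze":{"type":"number"}},"required":["moves"]}

```bash
mkdir -p pics
python3 - <<'E'
from rig import *
import cv2,numpy as np
print(state())
for n in("side","top"):
    im,d=get_image(n); cv2.imwrite(f"pics/{n}0.png",im[:,:,::-1]); np.savez(f"pics/{n}0.npz",im=im,d=d)
    print(n,camera_model(n))
E
```

```text
{'t': 0.0, 'qpos': array([-77.89319163,  23.94804534,  -0.59048965,  92.48555547,
         0.26901694,  63.63751646,  -3.03782338]), 'dq': array([ 0.02786336, -0.08677602,  0.04867451,  0.06337061,  0.01385829,
       -0.07082032,  0.01027172]), 'joint_efforts': array([ 1.22200754e-04, -8.64461231e+01,  6.78849220e-01, -4.34888291e+01,
        1.90679706e-02,  7.44691584e-03,  6.75738215e-05]), 'eef_pos': array([156.24549723, 604.7979257 , 230.65995366]), 'ee_rot': array([[ 2.50130153e-01,  9.68212197e-01, -2.20818859e-04],
       [ 9.68211460e-01, -2.50130236e-01, -1.19716941e-03],
       [-1.21434749e-03,  8.56488171e-05, -9.99999259e-01]]), 'contact_force': array([-0.73537415,  0.0911953 ,  0.12689955]), 'wrist_torque': array([-0.01454511, -0.04840359,  0.05279278]), 'gripper_width': 1.000478835970675}
side {'fx': 509.41731624071514, 'fy': 509.41731624071514, 'cx': 275.1183101744934, 'cy': 216.44065839381028, 'k1': -0.12518471195109646, 'world_to_cam': array([[-8.84944587e-01, -4.65475435e-01,  1.43421320e-02,
         4.06740951e+02],
       [ 3.20859879e-01, -5.87107388e-01,  7.43205122e-01,
        -3.05122318e+02],
       [-3.37523356e-01,  6.62297165e-01,  6.68909897e-01,
        -8.52604763e+02],
       [ 0.00000000e+00,  0.00000000e+00,  0.00000000e+00,
         1.00000000e+00]])}
top {'fx': 435.7692339529198, 'fy': 435.7692339529198, 'cx': 279.1773619038224, 'cy': 204.03074467546173, 'k1': -0.13040886062003004, 'world_to_cam': array([[-8.60857213e-03, -9.99955084e-01,  3.96516064e-03,
        -8.87937725e+01],
       [ 9.81570140e-01, -7.69312613e-03,  1.90947311e-01,
        -5.32145471e+02],
       [-1.90908230e-01,  5.53586698e-03,  9.81592279e-01,
        -1.03726357e+03],
       [ 0.00000000e+00,  0.00000000e+00,  0.00000000e+00,
         1.00000000e+00]])}
```

View pics/side0.png

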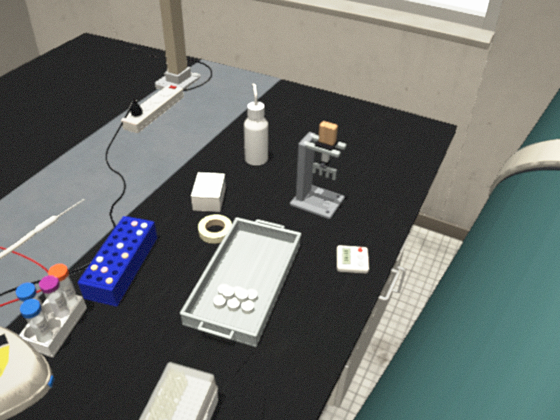

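View pics/top0.png

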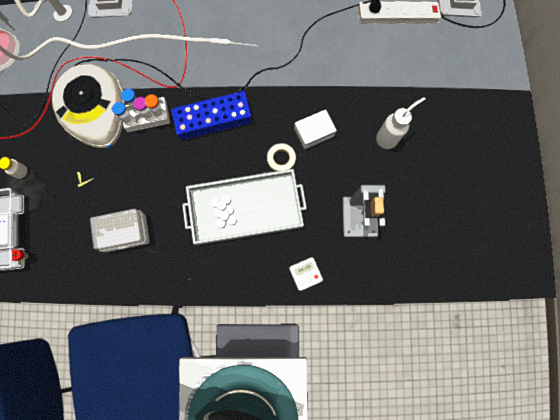

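The top view shows the tray at about (245,207) with the heap at its left end. The stand with its orange grip is at about (370,208). In the side view the tray is at (245,275), the heap at (235,297) and the grip at (328,132).

```bash
cat > h.py <<'E'
import numpy as np,cv2
from rig import *
def ray(n,u,v):
    c=camera_model(n); K=np.array([[c['fx'],0,c['cx']],[0,c['fy'],c['cy']],[0,0,1]])
    p=cv2.undistortPoints(np.array([[[u,v]]],float),K,np.array([c['k1'],0,0,0,0.]))[0,0]
    # note model: drawn = (1+k1 r^2)*ray
    T=np.array(c['world_to_cam']);R=T[:3,:3];o=-R.T@T[:3,3]
    return o,R.T@np.array([p[0],-p[1],-1.])
def plane(n,u,v,z):
    o,d=ray(n,u,v);return o+d*(z-o[2])/d[2]
def deproj(n,u,v,dep):
    o,d=ray(n,u,v);return o+d*dep
def tri(pa,pb):
    o1,d1=ray("side",*pa);o2,d2=ray("top",*pb)
    s=np.linalg.lstsq(np.c_[d1,-d2],o2-o1,rcond=None)[0]
    a=o1+d1*s[0];b=o2+d2*s[1];return (a+b)/2,np.linalg.norm(a-b)
def proj(n,P):
    c=camera_model(n);T=np.array(c['world_to_cam']);q=T[:3,:3]@np.array(P,float)+T[:3,3]
    x,y=q[0]/-q[2],-q[1]/-q[2];f=1+c['k1']*(x*x+y*y)
    return np.array([c['cx']+c['fx']*x*f,c['cy']+c['fy']*y*f])
def snap(tag):
    for n in("side","top"):
        im,d=get_image(n);np.savez(f"pics/{n}{tag}.npz",im=im,d=d)
def crop(n,tag,x0,y0,x1,y1,k,out):
    im=np.load(f"pics/{n}{tag}.npz")['im'][y0:y1,x0:x1,::-1]
    cv2.imwrite(f"pics/{out}.png",cv2.resize(im,None,fx=k,fy=k,interpolation=cv2.INTER_CUBIC))
E
python3 - <<'E'
from h import *
crop("side","0",170,100,370,350,2.4,"s0a");crop("top","0",175,160,395,250,3.6,"t0a")
crop("side","0",280,110,360,220,5,"s0b")
E
```

```text
(no output)
```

View pics/s0a.png

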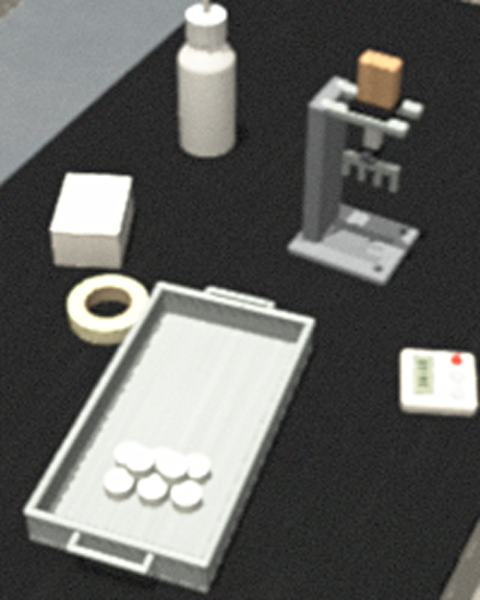

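View pics/t0a.png

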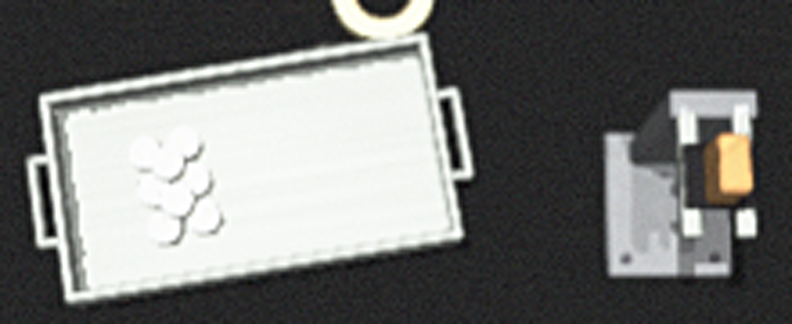

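View pics/s0b.png

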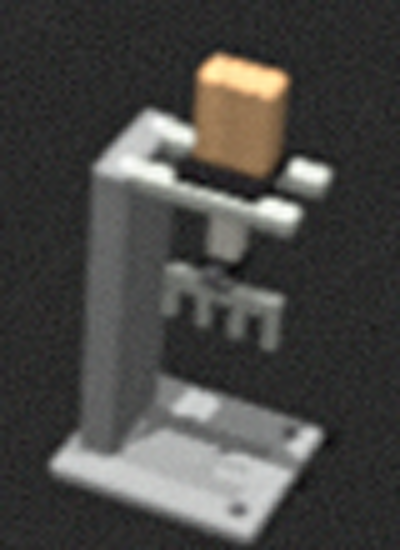

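The enlarged views show the heap's six bottom and two upper tablets toward the tray's left (+y) end. The rake head hangs about 40 px below the prongs in the side view.

```bash
cat >> h.py <<'E'
def cloud(n,tag):
    z=np.load(f"pics/{n}{tag}.npz");im,d=z['im'],z['d'];c=camera_model(n)
    K=np.array([[c['fx'],0,c['cx']],[0,c['fy'],c['cy']],[0,0,1]])
    vv,uu=np.mgrid[:420,:560];p=cv2.undistortPoints(np.stack([uu,vv],-1).reshape(-1,1,2).astype(float),K,np.array([c['k1'],0,0,0,0.]))[:,0]
    T=np.array(c['world_to_cam']);R=T[:3,:3];o=-R.T@T[:3,3]
    P=(o+(np.c_[p[:,0],-p[:,1],-np.ones(len(p))]*d.reshape(-1,1))@R).reshape(420,560,3)
    P[d==0]=np.nan
    return im,P
E
python3 - <<'E'
from h import *
for n in("side","top"):
    im,P=cloud(n,"0")
    hsv=cv2.cvtColor(im,cv2.COLOR_RGB2HSV)
    m=cv2.inRange(hsv,(8,90,100),(22,255,255))
    nc,lab,st,ce=cv2.connectedComponentsWithStats(m)
    for i in range(1,nc):
        if st[i,4]>40:
            q=P[lab==i];q=q[~np.isnan(q[:,0])]
            print(n,"orange",st[i],ce[i],np.median(q,0),np.percentile(q[:,2],[2,98]))
    # table check
    z=P[...,2];
    if n=="top": 
        print("table z",np.nanmedian(z[255:290,100:250]))
        ok=(z>30)&(z<46)&(im.min(2)>120)
    else:
        print("table z",np.nanmedian(z[340:400,240:300]))
        ok=(z>30)&(z<46)&(im.min(2)>120)
    q=P[ok]; q=q[(q[:,0]>320)&(q[:,0]<700)&(q[:,1]<250)&(q[:,1]>-250)]
    np.savetxt(f"pics/rim_{n}.txt",q)
    print(len(q),np.percentile(q,[1,50,99],axis=0))
    h=np.histogram2d(q[:,0],q[:,1],bins=[np.arange(320,700,20),np.arange(-250,250,20)])[0].astype(int)
    print(h)
E
```

```text
side orange [319 121  19  24 350] [327.32571429 132.52571429] [ 494.3211936  -296.31804925  202.18519901] [  1.32290111 220.57188071]
side orange [ 48 264  21  17 210] [ 58.48095238 270.95714286] [781.18942549 224.34873408 120.43352223] [110.16950137 123.10917606]
table z -0.8501316842033475
1480 [[ 437.35561976 -163.37988509   30.11826421]
 [ 522.76965579   44.74837778   35.51728851]
 [ 697.17781533  150.38856705   42.95595706]]
[[ 0  0  0  0  0  0  0  0  0  0  0  0  0  0  0  0  0  0  0  0  0  0  0  0]
 [ 0  0  0  0  0  0  0  0  0  0  0  0  0  0  0  0  0  0  0  0  0  0  0  0]
 [ 0  0  0  0  0  0  0  0  0  0  0  0  0  0  0  0  0  0  0  0  0  0  0  0]
 [ 0  0  0  0  0  0  0  0  0  0  0  0  0  0  0  0  0  0  0  0  0  0  0  0]
 [ 0  0  0  0  0  0  0  0  0  0  0  0  0  0  0  0  0  0  0  0  0  0  0  0]
 [ 0  0  0  0  0  0  0  0  0  0  0  0  0  0  0  0  1 14 23  0  0  0  0  0]
 [ 0  0  0  0  0  0  0  0  0  0  1 16 30 27 31 30 34 21 49  0  0  0  0  0]
 [ 0  0  0  0  2 13 22 23 26 24 23 10  1  0  0  0  0  0 44 14  0  0  0  0]
 [ 0  0  0  0  4 27  1  0  0  0  0  0  0  0  8  6  0  0 28 30  0  
[... 1769 characters left out ...]
 0  0 14 22  0  0  0  0]
 [ 0  0  0  0  0 20  0  0  0  0  0  0  0  0 24 14  0  0  2 29  2  0  0  0]
 [ 0  0  0  0 11 24  0  0  0  0  0  0  0  0 11 26  0  0  0 30  4  0  0  0]
 [ 0  0  0  0  8 19  0  0  0  0  0  0  0  0  1  9  0  0  0 20  0  0  0  0]
 [ 0  0  0  0  6 21  0  0  0  0  0  0  0  0  0  0  0  0  1 23  0  0  0  0]
 [ 0  0  0  0  1 21  4  0  0  0  0  0  4 14 17 18 19 20 19 10  0  0  0  0]
 [ 0  0  0  0  0  5 18 13 19 18 19 18 15  7  0  0  0  0  0  0  0  0  0  0]
 [ 0  0  0  0  0  0 13  4  0  0  0  0  0  0  0  0  0  0  0  0  0  0  0  0]
 [ 0  0  0  0  0  0  0  0  0  0  0  0  0  0  0  0  0  0  0  0  0  0  0  0]
 [ 0  0  0  0  0  0  0  0  0  0  0  0  0  0  0  0  0  0  0  0  0  0  0  0]]
```

Run:
```python
from h import *
from scipy.optimize import least_squares
for n in("side","top"):
    q=np.loadtxt(f"pics/rim_{n}.txt");q=q[(q[:,0]<605)]
    def f(p):
        c,s=np.cos(p[2]),np.sin(p[2]);d=q[:,:2]-p[:2];x=np.abs(c*d[:,0]+s*d[:,1])-72;y=np.abs(-s*d[:,0]+c*d[:,1])-137
        return np.where((x>0)&(y>0),np.hypot(x,y),np.maximum(x,y))
    r=least_squares(f,[515,0,-0.15],loss='soft_l1',f_scale=2)
    print(n,r.x[:2],np.degrees(r.x[2]),"med|res|",np.median(np.abs(r.fun)),"z",np.median(q[:,2]))
for n in("side","top"):
    im,P=cloud(n,"0")
    near=(np.abs(P[...,0]-494)<70)&(np.abs(P[...,1]+300)<70)
    hsv=cv2.cvtColor(im,cv2.COLOR_RGB2HSV);org=cv2.inRange(hsv,(8,90,100),(22,255,255))>0
    g=P[near&(P[...,2]>214)&org]
    print(n,"griptop",len(g),g.mean(0),cv2.minAreaRect(g[:,:2].astype(np.float32)))
    m=near&(P[...,2]>163)&(P[...,2]<175)&~org&(im.min(2)>100)
    g=P[m];print("prongs",len(g),np.median(g[:,2]),cv2.minAreaRect(g[:,:2].astype(np.float32)))
    h=np.histogram2d(g[:,0],g[:,1],bins=[np.arange(440,560,6),np.arange(-345,-250,6)])[0].astype(int);print(h)
    m=near&(P[...,2]>2)&(P[...,2]<14)
    g=P[m];print("base",len(g),np.median(g[:,2]),cv2.minAreaRect(g[:,:2].astype(np.float32)))
```

```text
side [529.5431557   -2.48209408] 8.94268067669984 med|res| 1.722116005153951 z 35.42207990069011
top [530.42338839  -2.95655334] 8.77732474319891 med|res| 2.002391267925532 z 36.32103724160493
side griptop 93 [ 495.79050221 -301.16139168  217.92683196] ((495.8746643066406, -302.8572692871094), (21.95968246459961, 35.00876998901367), 85.0428695678711)
prongs 318 168.32554790080178 ((505.19287109375, -306.11016845703125), (92.02633666992188, 57.68583297729492), 2.1576671600341797)
[[ 0  0  0  0  0  0  0  0  0  0  0  0  0  0  0]
 [ 0  0  0  0  0  0  0  0  0  0  0  0  0  0  0]
 [ 0  0  0  0  0  0  0  0  0  0  0  0  0  0  0]
 [ 0  0  1  4  7  1  0  0  2  4  6  0  0  0  0]
 [ 0  0  0  5  6  4  0  0  0  7  7  1  0  0  0]
 [ 0  0  0  4  6  3  0  0  1  3 10  0  0  0  0]
 [ 0  0  0  0  1  0  0  0  0  1  9  0  0  0  0]
 [ 0  0  0  0  0  0  0  0  0  1  8  1  0  0  0]
 [ 0  0  0  0  0  0  0  0  0  0  6  1  0  0  0]
 [ 0  0  0  0  0  0  0  0  0  0  7  1  0  0  0]
 [ 0  0  0  0  0  0  0  0  0  1  6  0  0  0  0]
 [ 0  0  0  0  0  0  0  0  0  1  9  0  0  0  0]
 [ 0  0  0  0  0  0  0  0  0  1 10  0  0
[... 1056 characters left out ...]
0  0  0  0  0  0  0  0  0  0  5  0  0  0  0]
 [ 0  0  0  0  0  0  0  0  0  0  3  0  0  0  0]
 [ 0  0  0  0  0  0  0  0  0  0  2  0  0  0  0]
 [ 0  0  0  0  0  0  0  0  0  0  3  0  0  0  0]
 [ 0  0  0  0  0  0  0  0  0  0  1  0  0  0  0]
 [ 0  0  0  0  0  0  0  0  0  0  4  0  0  0  0]
 [ 0  0  0  3  0  0  0  0  3  8  6  0  0  0  0]
 [ 0  0  0  9  7  2  0  0  1  7  7  0  0  0  0]
 [ 0  0  3  4  5  4  4  3  3  6  6  1  0  0  0]
 [ 0  0  4  8  9  5  7  8  7  8  8  3  0  0  0]
 [ 0  0  3  6  7  6  5  8  5 10  5  4  0  0  0]
 [ 0  0  3  4  4  6  3  4  4  2  6  0  0  0  0]]
base 1067 9.263835930053574 ((493.93341064453125, -299.921142578125), (139.23680114746094, 139.6474609375), 89.78213500976562)
```

Run:
```python
from h import *
from scipy.optimize import least_squares
for n in("side","top"):
    im,P=cloud(n,"0")
    near=(np.abs(P[...,0]-494)<70)&(np.abs(P[...,1]+300)<50)
    hsv=cv2.cvtColor(im,cv2.COLOR_RGB2HSV);org=cv2.inRange(hsv,(8,60,80),(24,255,255))>0
    m=near&(P[...,2]>164)&(P[...,2]<176)&~org&(im.min(2)>90)
    g=P[m];x=g[:,0];y=g[:,1]
    for a,b in((455,477),(517,528),(534,552)):
        s=(x>a)&(x<b); L=s&(y<-303);R=s&(y>-303)
        print(n,a,L.sum(),R.sum(),y[L].mean(),y[R].mean(),(y[L].mean()+y[R].mean())/2, "min/max",y[s].min(),y[s].max())
    # +y prong slope
    s=(y>-295)&(x<530)&(y<-278)
    print("slope +y prong deg",np.degrees(np.polyfit(x[s],y[s],1)[0])," front",np.percentile(x,[0.3,1,2]))
    # grip faces points
    g=P[near&(P[...,2]>210)&org];c=g[:,:2]-g[:,:2].mean(0);w,v=np.linalg.eigh(np.cov(c.T));a=v[:,1];print("grip pca",np.degrees(np.arctan2(a[1],a[0])))
```

```text
side 455 38 42 -319.2266369830592 -284.7833325327914 -302.0049847579253 min/max -327.94103594207854 -278.6099006064186
side 517 8 16 -317.3096508568822 -285.6888982231654 -301.49927454002375 min/max -324.5460650742481 -281.14938565401224
side 534 54 59 -317.01664873721637 -288.10215217990685 -302.55940045856164 min/max -333.70633118895637 -275.7917104939006
slope +y prong deg 0.6048153669154854  front [459.93099588 460.17059866 460.73482512]
grip pca -179.26507909638673
top 455 44 46 -319.95926960997986 -285.71498692982556 -302.8371282699027 min/max -325.9259416609615 -279.87377089404447
top 517 15 29 -321.4946176804649 -286.02809718530017 -303.7613574328825 min/max -326.70690973044407 -280.132144216557
top 534 93 94 -316.89369069553396 -289.78165378674794 -303.3376722411409 min/max -332.43628728010856 -276.5406768778303
slope +y prong deg 0.14473306089589225  front [459.87337569 459.94172845 460.73860809]
grip pca -179.488581689218
```

Run:
```python
from h import *
crop("top","0",335,175,395,245,9,"t0s")
```

```text
(no output)
```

View pics/t0s.png

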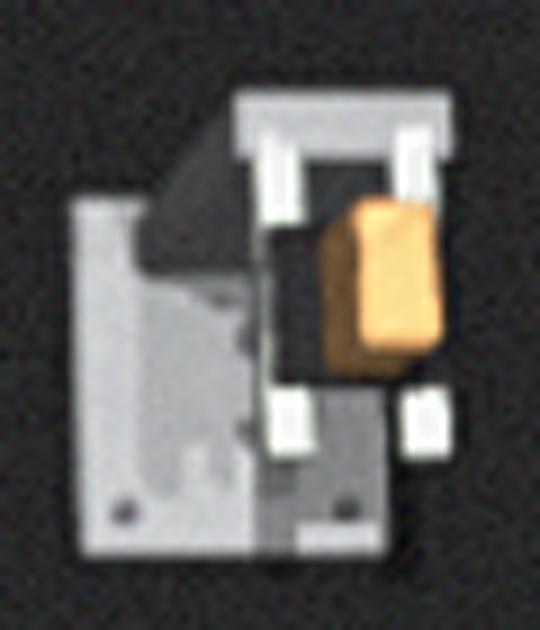

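Run:
```python
from h import *
th=np.radians(8.86);c,s=np.cos(th),np.sin(th);T0=np.array([530,-2.7])
def totray(p):
    d=np.asarray(p)[...,:2]-T0;return np.stack([c*d[...,0]+s*d[...,1],-s*d[...,0]+c*d[...,1]],-1)
# rasterize height in tray frame
for n in("side","top"):
    im,P=cloud(n,"0");t=totray(P);z=P[...,2]
    m=(np.abs(t[...,0])<62)&(np.abs(t[...,1])<128)&(z>11)
    q=t[m];zz=z[m]
    print(n,len(q),"floor",np.nanmedian(z[(np.abs(t[...,0])<50)&(t[...,1]<0)&(t[...,1]>-100)]))
    cv=np.zeros((560,300,3),np.uint8)
    for (x,y),h in zip(q,zz):
        cv2.circle(cv,(int(150+2*x),int(280-2*y)),2,(0,255,0) if h<23.5 else (0,0,255),-1)
    cv2.rectangle(cv,(10,10),(290,550),(255,255,255),1)
    for k in(45,-45): cv2.line(cv,(10,280-2*k),(290,280-2*k),(255,255,0),1)
    cv2.imwrite(f"pics/map_{n}.png",cv)
# teeth
for u,v in((334,179.6),(313.7,173)):
    o,d=ray("side",u,v);k=(-303+4-o[1])/d[1];print("tooth",o+d*k)
im,P=cloud("side","0");m=(np.abs(P[...,0]-496)<34)&(np.abs(P[...,1]+303)<9)&(P[...,2]<140)&(P[...,2]>20)
q=P[m];print(np.percentile(q[:,2],[0,1,2,5,10,50]));print(np.round(q[np.argsort(q[:,2])][:25],1))
a=cv2.imread("pics/map_side.png");b=cv2.imread("pics/map_top.png");cv2.imwrite("pics/map0.png",np.hstack([a,b]))
```

```text
side 774 floor 2.919267821896824
top 478 floor 3.796186641262011
tooth [ 467.49391194 -299.           84.84860188]
tooth [ 518.09135405 -299.           84.98664138]
[ 82.00113801  82.87484246  83.71955755  84.83552016  88.13946193
 106.26303606]
[[ 486.6 -303.7   82. ]
 [ 484.3 -304.    82.6]
 [ 522.2 -304.5   82.7]
 [ 473.1 -301.    83.1]
 [ 517.7 -305.6   83.6]
 [ 487.3 -305.    83.8]
 [ 505.8 -307.    84.2]
 [ 489.1 -303.3   84.2]
 [ 519.4 -303.7   84.3]
 [ 500.5 -300.8   84.5]
 [ 470.5 -300.3   84.6]
 [ 469.8 -304.6   84.8]
 [ 471.8 -303.4   84.9]
 [ 473.6 -301.8   85.2]
 [ 503.7 -302.1   85.3]
 [ 490.  -305.2   85.4]
 [ 501.5 -303.    85.6]
 [ 484.3 -303.4   85.9]
 [ 518.  -305.9   86.2]
 [ 500.5 -306.1   86.7]
 [ 502.5 -304.8   86.9]
 [ 521.7 -302.8   86.9]
 [ 519.3 -303.    87.6]
 [ 473.9 -301.9   87.9]
 [ 484.6 -303.5   88.6]]
```

View pics/map0.png

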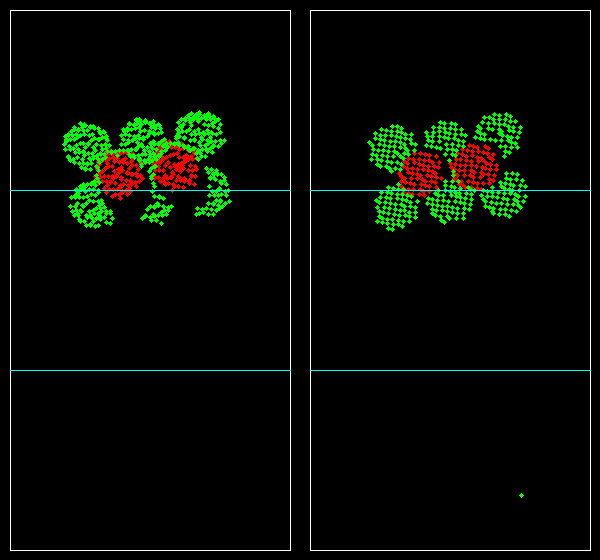

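The map in the tray frame shows six bottom tablets in two rows, at y≈70 and y≈40. The two upper ones (red) are at about (-15,53) and (12,57). The tooth tips hang about 85–86 mm below the rake origin. I'm moving toward the rake now.

Request:
{"name": "apply_moves", "arguments": {"moves": [[[0, 0, -0.0843], [0, 0, -15], 60], [[0, 0, -0.0843], [0, 0, -15], 60], [[0, 0, -0.0843], [0, 0, -10], 60], [[0, 0, 0], [-28, 28, 0], 60], [[0, 0, 0], [-28, 28, 0], 60], [[0, 0, 0], [-28, 28, 0], 60], [[0, 0, 0], [-28, 28, 0], 60], [[0, 0, 0], [-28, 28, 0], 60], [[0, 0, 0], [-28, 28, 0], 60], [[0, 0, 0], [-28, 28, 0], 60]]}}

```text
t: 0.93
eef_pos: [353.3, 407.4, 271.2]
ee_rot: [[-0.0, 1.0, -0.0], [1.0, 0.0, -0.0], [-0.0, -0.0, -1.0]]
contact_force: [0.3, 0.7, -0.0]
gripper_width: 0.703
```

Request:
{"name": "apply_moves", "arguments": {"moves": [[[0, 0, 0], [-35, 22, 0], 60], [[0, 0, 0], [-35, 22, 0], 60], [[0, 0, 0], [-35, 22, 0], 60], [[0, 0, 0], [-35, 22, 0], 60], [[0, 0, 0], [-35, 20, 0], 60], [[0, 0, 0], [-35, 20, 0], 60], [[0, 0, 0], [-38, 16, 0], 60], [[0, 0, 0], [-40, 0, 0], 60], [[0, 0, 0], [-40, 0, 0], 60], [[0, 0, 0], [-40, 0, 0], 60]]}}

```text
t: 1.77
eef_pos: [495.9, 39.2, 271.1]
ee_rot: [[0.0, 1.0, -0.0], [1.0, -0.0, -0.0], [-0.0, -0.0, -1.0]]
contact_force: [2.4, 0.0, 0.6]
gripper_width: 0.7
```

Request:
{"name": "apply_moves", "arguments": {"moves": [[[0, 0, 0], [-40, 0, 0], 60], [[0, 0, 0], [-40, 0, 0], 60], [[0, 0, 0], [-40, 0, 0], 60], [[0, 0, 0], [-40, 0, 0], 60], [[0, 0, 0], [-40, 0, 0], 60], [[0, 0, 0], [-40, 0, 0], 60], [[0, 0, 0], [-40, 0, 0], 60], [[0, 0, 0], [-40, 0, 0], 60], [[0, 0, 0], [-24, 0, 0], 60], [[0, 0, 0], [0, 0, 15], 60]]}}

```text
t: 2.6
eef_pos: [495.5, -309.0, 258.0]
ee_rot: [[0.006, 1.0, 0.002], [1.0, -0.006, -0.004], [-0.004, 0.002, -1.0]]
contact_force: [-0.3, -1.0, -0.4]
gripper_width: 0.701
```

Run:
```python
from h import *
print({k:np.round(v,2) for k,v in state().items() if k in("t","eef_pos","contact_force")})
snap("1");crop("top","1",335,155,435,245,8,"t1s");crop("side","1",270,60,380,220,3.7,"s1s")
```

```text
{'t': np.float64(2.6), 'eef_pos': array([ 495.51, -309.01,  258.04]), 'contact_force': array([-0.31, -0.97, -0.42])}
```

View pics/s1s.png

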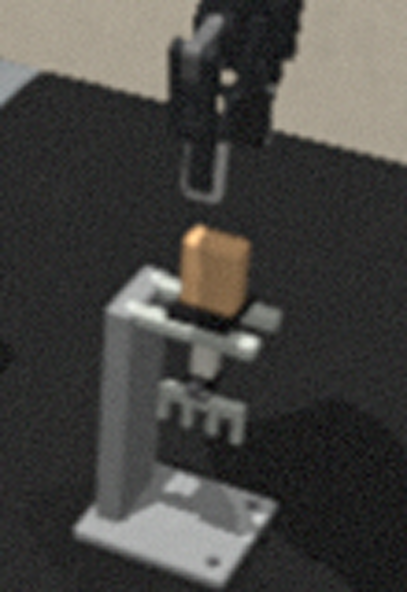

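The gripper is above the grip block. I'm descending.

Request:
{"name": "apply_moves", "arguments": {"moves": [[[0, 0, 0], [0, 0, 12], 60], [[0, 0, 0], [0, 0, 12], 60], [[0, 0, 0], [0, 0, 12], 60], [[0, 0, 0], [0, 0, 12], 60]]}}

```text
t: 3.03
eef_pos: [496.5, -302.0, 207.1]
ee_rot: [[-0.001, 1.0, -0.0], [1.0, 0.001, 0.0], [0.0, -0.0, -1.0]]
contact_force: [0.0, 0.3, -0.3]
gripper_width: 0.704
```

Request:
{"name": "apply_moves", "arguments": {"moves": [[[0, 0, 0], [0, 0, 12], 60], [[0, 0, 0], [0, 0, 8], 60], [[0, 0, 0], [0, 0, 4], 40], [[0, 0, 0], [0, 0, 0], 30], [[0, 0, 0], [0, 0, 0], 10], [[0, 0, 0], [0, 0, 0], 10], [[0, 0, 0], [0, 0, 0], 10], [[0, 0, 0], [0, 0, 0], 10]], "squeeze": 50}}

```text
t: 3.7
eef_pos: [496.6, -303.0, 184.8]
ee_rot: [[-0.0, 1.0, 0.001], [1.0, 0.0, -0.0], [-0.0, 0.001, -1.0]]
contact_force: [-0.7, 0.9, 1.2]
gripper_width: 0.228
```

Request:
{"name": "apply_moves", "arguments": {"moves": [[[0, 0, 0], [0, 0, -4], 10], [[0, 0, 0], [0, 0, -8], 10], [[0, 0, 0], [0, 0, -22], 10], [[0, 0, 0], [0, 0, -34], 10], [[0, 0, 0], [0, 0, -32], 10], [[0, 0, 0], [20, 0, 0], 10], [[0, 0, 0], [34, 0, 0], 10], [[0, 0, 0], [36, 8, 0], 10], [[0, 0, 0], [36, 8, 0], 10], [[0, 0, 0], [36, 8, 0], 10]]}}

```text
t: 4.53
eef_pos: [520.4, -139.3, 285.3]
ee_rot: [[0.0, 1.0, 0.001], [1.0, -0.0, -0.0], [-0.0, 0.001, -1.0]]
contact_force: [1.2, -1.0, -2.4]
gripper_width: 0.228
```

Request:
{"name": "apply_moves", "arguments": {"moves": [[[0, 0, 0], [34, 8, 0], 10], [[0, 0, 0], [28, 6, 10], 10], [[0, 0, 0], [16.7, 3.5, 20], 10], [[0, 0, -0.0773], [0, 0, 30], 10], [[0, 0, -0.0773], [0, 0, 30], 10], [[0, 0, 0], [0, 0, 30], 10], [[0, 0, 0], [0, 0, 20], 10], [[0, 0, 0], [0, 0, 15], 10], [[0, 0, 0], [0, 0, 10], 10], [[0, 0, 0], [0, 0, 0], 10]]}}

```text
t: 5.37
eef_pos: [537.2, -62.1, 118.2]
ee_rot: [[-0.154, 0.988, -0.002], [0.988, 0.154, -0.0], [0.0, -0.002, -1.0]]
contact_force: [-0.6, 0.4, -1.7]
gripper_width: 0.228
```

Run:
```python
from h import *
print({k:np.round(v,2) for k,v in state().items() if k in("t","eef_pos","contact_force","ee_rot","gripper_width")})
snap("2");crop("top","2",170,140,320,260,5,"t2s");crop("side","2",170,140,330,350,2.8,"s2s")
```

```text
{'t': np.float64(5.37), 'eef_pos': array([537.23, -62.11, 118.18]), 'ee_rot': array([[-0.15,  0.99, -0.  ],
       [ 0.99,  0.15, -0.  ],
       [ 0.  , -0.  , -1.  ]]), 'contact_force': array([-0.65,  0.4 , -1.75]), 'gripper_width': np.float64(0.23)}
```

View pics/s2s.png

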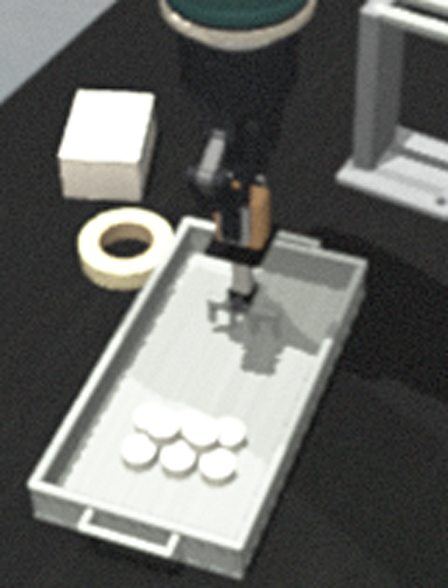

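View pics/t2s.png

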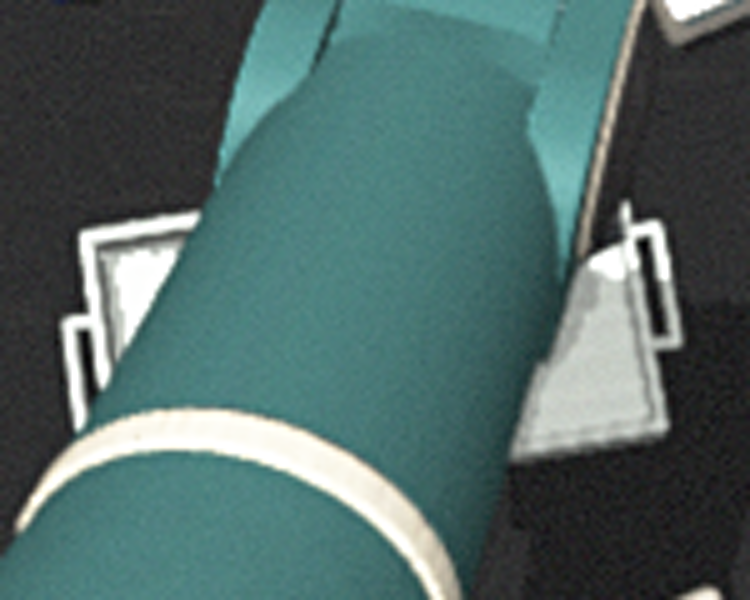

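In the side view the rake head is at about (242,305) of the crop, inside the tray and square with it, well clear of the heap. Next I touch the floor to find the tooth length.

Request:
{"name": "apply_moves", "arguments": {"moves": [[[0, 0, 0], [0, 0, 7], 10], [[0, 0, 0], [0, 0, 4], 10], [[0, 0, 0], [0, 0, 1], 10], [[0, 0, 0], [0, 0, 0], 10]]}}

```text
t: 5.8
eef_pos: [537.8, -62.1, 107.2]
ee_rot: [[-0.154, 0.988, -0.0], [0.988, 0.154, -0.0], [-0.0, -0.0, -1.0]]
contact_force: [-0.2, 0.1, -2.3]
gripper_width: 0.229
```

Request:
{"name": "apply_moves", "arguments": {"moves": [[[0, 0, 0], [0, 0, 1], 10], [[0, 0, 0], [0, 0, 0], 10]]}}

```text
t: 5.97
eef_pos: [538.0, -62.1, 106.4]
ee_rot: [[-0.154, 0.988, 0.0], [0.988, 0.154, -0.0], [-0.0, 0.0, -1.0]]
contact_force: [-0.6, -0.2, -1.6]
gripper_width: 0.227
```

Request:
{"name": "apply_moves", "arguments": {"moves": [[[0, 0, 0], [0, 0, 1], 10], [[0, 0, 0], [0, 0, 0], 10]]}}

```text
t: 6.13
eef_pos: [538.0, -62.2, 105.4]
ee_rot: [[-0.154, 0.988, 0.0], [0.988, 0.154, -0.0], [-0.0, 0.0, -1.0]]
contact_force: [-0.9, -0.6, 1.1]
gripper_width: 0.226
```

Request:
{"name": "apply_moves", "arguments": {"moves": [[[0, 0, 0], [0, 0, 0], 10], [[0, 0, 0], [0, 0, 0], 10]]}}

```text
t: 6.3
eef_pos: [538.0, -62.2, 105.5]
ee_rot: [[-0.154, 0.988, 0.0], [0.988, 0.154, -0.0], [-0.0, 0.0, -1.0]]
contact_force: [0.8, 0.3, 1.5]
gripper_width: 0.227
```

Request:
{"name": "apply_moves", "arguments": {"moves": [[[0, 0, 0], [0, 0, 0.5], 10], [[0, 0, 0], [0, 0, 0], 10], [[0, 0, 0], [0, 0, 0], 10]]}}

```text
t: 6.55
eef_pos: [538.0, -62.2, 104.9]
ee_rot: [[-0.154, 0.988, 0.0], [0.988, 0.154, -0.0], [-0.0, 0.0, -1.0]]
contact_force: [-0.7, 0.4, 2.5]
gripper_width: 0.229
```

Touch occurs at commanded z≈106.2, with about 2 N/mm after that. Next I lift, go behind the upper tablets and skim.

Request:
{"name": "apply_moves", "arguments": {"moves": [[[0, 0, 0], [0, 0, -15], 10], [[0, 0, 0], [0, 0, -25], 10], [[0, 0, 0], [20, 0, 0], 10], [[0, 0, 0], [35, 0, 0], 10], [[0, 0, 0], [35, 0, 0], 10], [[0, 0, 0], [30, 0, 0], 10], [[0, 0, 0], [19, 0, 0], 10], [[0, 0, 0], [0, 0, 0], 10], [[0, 0, 0], [0, 0, 12], 10], [[0, 0, 0], [0, 0, 9.5], 10]]}}

```text
t: 7.38
eef_pos: [516.4, 75.3, 122.9]
ee_rot: [[-0.155, 0.988, 0.0], [0.988, 0.155, -0.0], [-0.0, 0.0, -1.0]]
contact_force: [-0.2, -0.6, -2.5]
gripper_width: 0.228
```

Run:
```python
from h import *
print({k:np.round(v,2) for k,v in state().items() if k in("t","eef_pos","contact_force")})
snap("3");crop("side","3",170,220,310,345,5,"s3s")
```

```text
{'t': np.float64(7.38), 'eef_pos': array([516.41,  75.26, 122.85]), 'contact_force': array([-0.2 , -0.59, -2.47])}
```

View pics/s3s.png

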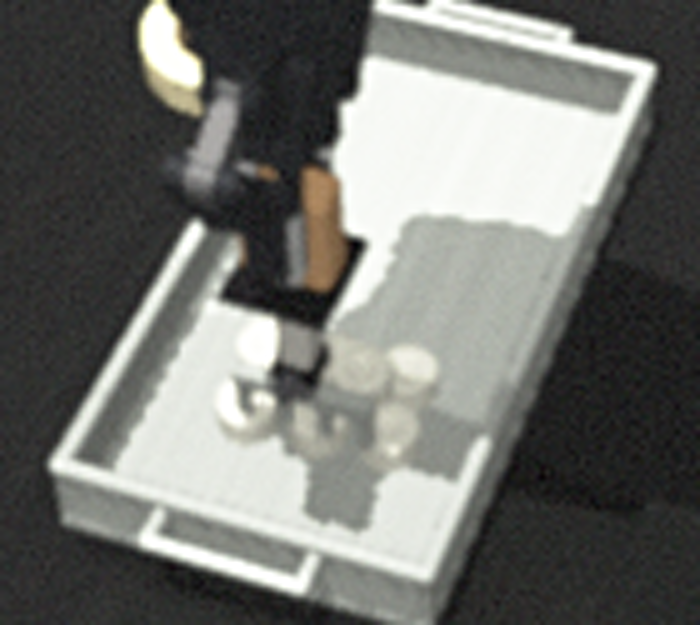

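The head is just above the back row behind the upper tablets, with no load on it. Skimming toward -y now.

Request:
{"name": "apply_moves", "arguments": {"moves": [[[0, 0, 0], [-4, 0, 0], 10], [[0, 0, 0], [-6, 0, 0], 10], [[0, 0, 0], [-6, 0, 0], 10], [[0, 0, 0], [-6, 0, 0], 10], [[0, 0, 0], [-6, 0, 0], 10]]}}

```text
t: 7.9
eef_pos: [521.1, 46.5, 123.6]
ee_rot: [[-0.153, 0.988, 0.001], [0.988, 0.153, -0.0], [-0.0, 0.001, -1.0]]
contact_force: [-0.4, -0.1, -2.2]
gripper_width: 0.23
```

Request:
{"name": "apply_moves", "arguments": {"moves": [[[0, 0, 0], [-6, 0, 0], 10], [[0, 0, 0], [-6, 0, 0], 10], [[0, 0, 0], [-6, 0, 0], 10], [[0, 0, 0], [-6, 0, 0], 10], [[0, 0, 0], [-6, 0, 0], 10], [[0, 0, 0], [-4, 0, 0], 10], [[0, 0, 0], [0, 0, 0], 10]]}}

```text
t: 8.48
eef_pos: [526.1, 12.9, 123.3]
ee_rot: [[-0.153, 0.988, 0.0], [0.988, 0.153, -0.0], [-0.0, -0.0, -1.0]]
contact_force: [0.7, 0.4, -2.0]
gripper_width: 0.227
```

Run:
```python
from h import *
print({k:np.round(v,2) for k,v in state().items() if k in("t","eef_pos","contact_force")})
snap("4");crop("side","4",170,220,310,345,5,"s4s")
```

```text
{'t': np.float64(8.48), 'eef_pos': array([526.1 ,  12.88, 123.31]), 'contact_force': array([ 0.66,  0.41, -1.99])}
```

View pics/s4s.png

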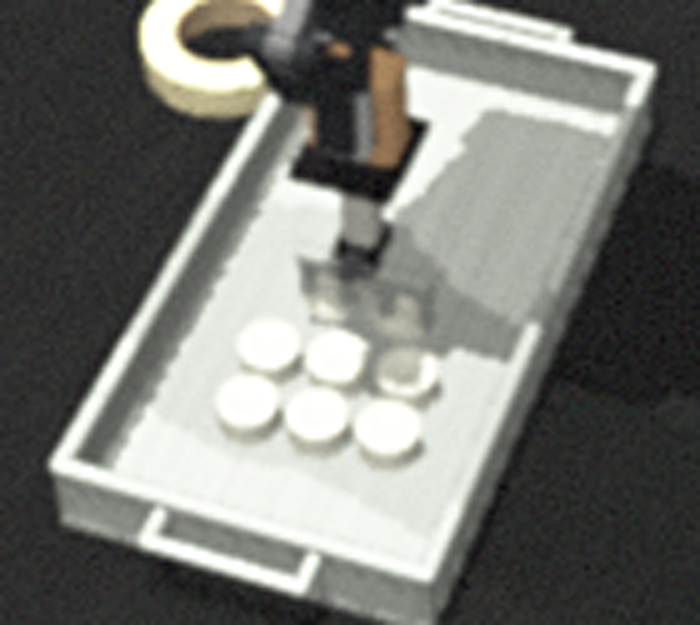

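Both upper tablets were skimmed off and lie just ahead of the head, at about (330,300) and (405,310) in the crop. I'm lowering to the floor behind them.

Request:
{"name": "apply_moves", "arguments": {"moves": [[[0, 0, 0], [0, 0, 5], 10], [[0, 0, 0], [0, 0, 4], 10], [[0, 0, 0], [0, 0, 0], 10]]}}

```text
t: 8.83
eef_pos: [525.5, 14.2, 113.3]
ee_rot: [[-0.155, 0.988, -0.001], [0.988, 0.155, -0.0], [-0.0, -0.001, -1.0]]
contact_force: [-0.6, 0.1, -2.1]
gripper_width: 0.232
```

Request:
{"name": "apply_moves", "arguments": {"moves": [[[0, 0, 0], [0, 0, 5], 10], [[0, 0, 0], [0, 0, 3], 10], [[0, 0, 0], [0, 0, 1], 10], [[0, 0, 0], [0, 0, 0], 10]]}}

```text
t: 9.17
eef_pos: [526.8, 14.4, 105.7]
ee_rot: [[-0.154, 0.988, 0.001], [0.988, 0.154, 0.001], [0.0, 0.002, -1.0]]
contact_force: [-0.2, 2.5, 13.3]
gripper_width: 0.223
```

The force is too high, so I'm easing up at once.

Request:
{"name": "apply_moves", "arguments": {"moves": [[[0, 0, 0], [0, 0, -3], 10], [[0, 0, 0], [0, 0, 0], 10]]}}

```text
t: 9.33
eef_pos: [526.8, 14.3, 109.0]
ee_rot: [[-0.154, 0.988, 0.002], [0.988, 0.154, 0.0], [0.0, 0.002, -1.0]]
contact_force: [-0.5, 2.0, 8.5]
gripper_width: 0.23
```

Run:
```python
from h import *
print({k:np.round(v,2) for k,v in state().items() if k in("t","eef_pos","contact_force","wrist_torque")})
snap("5");crop("side","5",190,230,290,325,7,"s5s")
```

```text
{'t': np.float64(9.33), 'eef_pos': array([526.82,  14.26, 108.98]), 'contact_force': array([-0.49,  2.  ,  8.45]), 'wrist_torque': array([0.44, 0.12, 0.07])}
```

View pics/s5s.png

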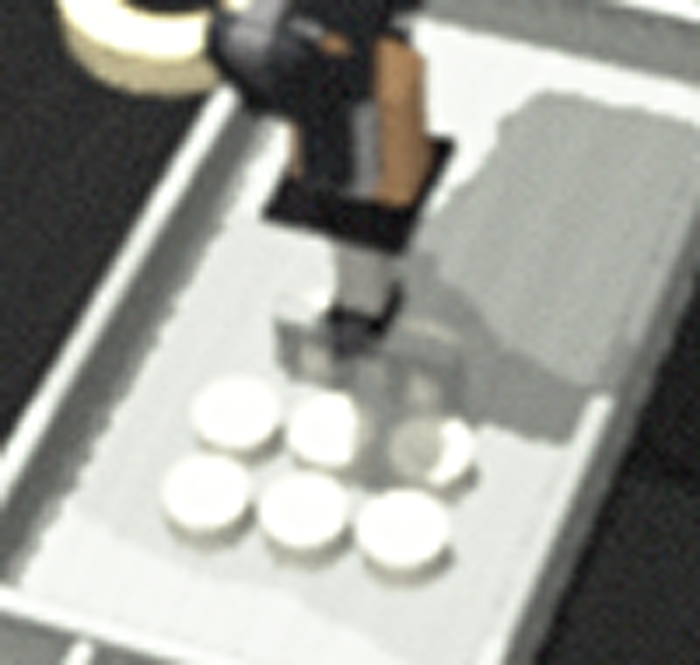

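Request:
{"name": "apply_moves", "arguments": {"moves": [[[0, 0, 0], [0, 0, -5], 10], [[0, 0, 0], [0, 0, -10], 10], [[0, 0, 0], [0, 0, 0], 10]]}}

```text
t: 9.68
eef_pos: [526.6, 13.8, 124.8]
ee_rot: [[-0.154, 0.988, 0.002], [0.988, 0.154, 0.0], [-0.0, 0.002, -1.0]]
contact_force: [0.6, 0.3, -0.4]
gripper_width: 0.228
```

```bash
cat >> h.py <<'E'
def tmap(tag,out,names=("side","top")):
    th=np.radians(8.86);c,s=np.cos(th),np.sin(th);T0=np.array([530,-2.7]);o=[]
    for n in names:
        im,P=cloud(n,tag);d=P[...,:2]-T0;t=np.stack([c*d[...,0]+s*d[...,1],-s*d[...,0]+c*d[...,1]],-1);z=P[...,2]
        m=(np.abs(t[...,0])<68)&(np.abs(t[...,1])<133)&(z>10)&(z<60)
        cv=np.zeros((560,300,3),np.uint8)
        for (x,y),h in zip(t[m],z[m]):
            col=(160,160,0) if h<14 else (0,255,0) if h<21 else (0,140,255) if h<26 else (0,0,255)
            cv2.circle(cv,(int(150+2*x),int(280-2*y)),2,col,-1)
        cv2.rectangle(cv,(10,10),(290,550),(255,255,255),1)
        for k in(45,-45): cv2.line(cv,(10,280-2*k),(290,280-2*k),(255,255,0),1)
        o.append(cv)
    cv2.imwrite(f"pics/{out}.png",np.hstack(o))
E
python3 - <<'E'
from h import *
print({k:np.round(v,2) for k,v in state().items() if k in("t","eef_pos","contact_force","wrist_torque")})
snap("6");crop("side","6",190,230,290,325,7,"s6s");tmap("6","m6",("side",))
E
```

```text
{'t': np.float64(9.68), 'eef_pos': array([526.61,  13.84, 124.85]), 'contact_force': array([ 0.64,  0.33, -0.37]), 'wrist_torque': array([ 0.06,  0.02, -0.03])}
```

View pics/s6s.png

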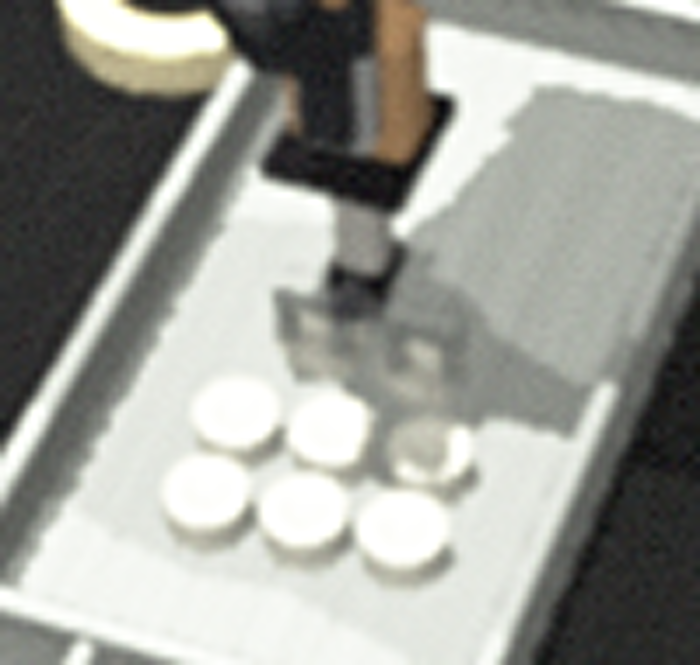

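View pics/m6.png

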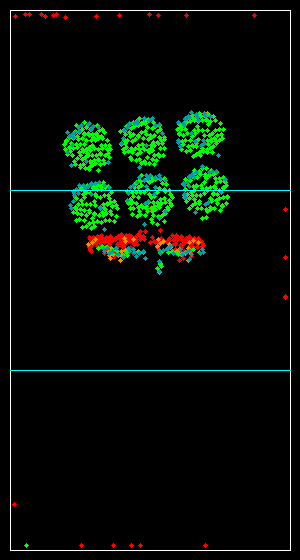

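Request:
{"name": "apply_moves", "arguments": {"moves": [[[0, 0, 0], [0, 0, -25], 10], [[0, 0, 0], [0, 0, -35], 10], [[0, 0, 0], [0, 0, -35], 10], [[0, 0, 0], [0, 0, 0], 10]]}}

```text
t: 10.12
eef_pos: [528.4, 13.7, 223.9]
ee_rot: [[-0.154, 0.988, 0.007], [0.988, 0.154, 0.001], [-0.0, 0.008, -1.0]]
contact_force: [1.7, 0.5, -0.5]
gripper_width: 0.228
```

Run:
```python
from h import *
print({k:np.round(v,2) for k,v in state().items() if k in("t","eef_pos","contact_force","wrist_torque")})
snap("7");crop("side","7",190,220,290,325,6,"s7s");tmap("7","m7",("side",))
```

```text
{'t': np.float64(10.12), 'eef_pos': array([528.39,  13.74, 223.89]), 'contact_force': array([ 1.74,  0.49, -0.47]), 'wrist_torque': array([ 0.05, -0.21,  0.07])}
```

View pics/s7s.png

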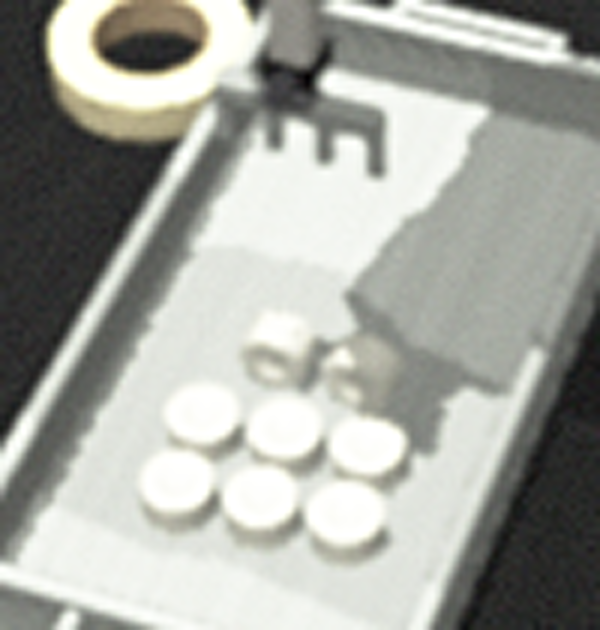

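View pics/m7.png

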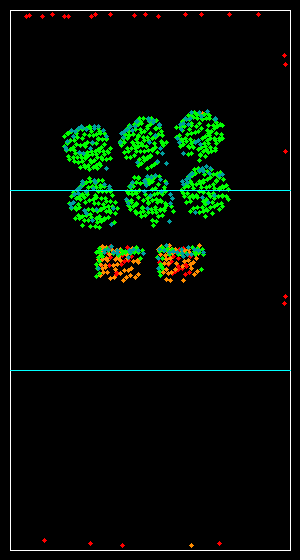

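The side view shows both skimmed tablets standing on edge at crop (278,345) and (365,370), faces toward +y, at tray y≈2–16. They need tipping over onto their faces. First I check that the rake hasn't slipped in the grip.

Run:
```python
from h import *
s=state();print({k:np.round(v,2) for k,v in s.items() if k in("t","eef_pos","contact_force")})
R=s['ee_rot'];p=s['eef_pos']
for off in(-25.5,-8.5,8.5,25.5):
    t=p+R@np.array([0,off,102.2]);print(off,t.round(1),(proj("side",t)-[190,220])*6)
for n,tag,px in(("0","0",None),):pass
# same check on image 2 (before):
```

```text
{'t': np.float64(10.22), 'eef_pos': array([526.36,  14.05, 218.97]), 'contact_force': array([-0.06,  0.08, -3.36])}
-25.5 [501.4  10.2 116.7] [380.33550682 185.53878867]
-8.5 [518.2  12.8 116.8] [328.69691839 172.07629487]
8.5 [535.   15.4 116.8] [277.51806586 158.71542878]
25.5 [551.8  18.  116.8] [226.80429848 145.45802703]
```

Request:
{"name": "apply_moves", "arguments": {"moves": [[[0, 0, 0], [10, 0, 20], 10], [[0, 0, 0], [0, 0, 30], 10], [[0, 0, 0], [0, 0, 20], 10], [[0, 0, 0], [0, 0, 12], 10], [[0, 0, 0], [0, 0, 8], 10], [[0, 0, 0], [0, 0, 4], 10], [[0, 0, 0], [0, 0, 0], 10]]}}

```text
t: 10.8
eef_pos: [523.9, 23.7, 123.3]
ee_rot: [[-0.154, 0.988, -0.002], [0.988, 0.154, -0.001], [-0.0, -0.002, -1.0]]
contact_force: [-1.2, -0.1, -1.5]
gripper_width: 0.225
```

Request:
{"name": "apply_moves", "arguments": {"moves": [[[0, 0, 0], [-4, 0, 0], 10], [[0, 0, 0], [-4, 0, 0], 10], [[0, 0, 0], [-4, 0, 0], 10], [[0, 0, 0], [-4, 0, 0], 10], [[0, 0, 0], [-4, 0, 0], 10], [[0, 0, 0], [-4, 0, 0], 10], [[0, 0, 0], [-3, 0, 0], 10], [[0, 0, 0], [-2, 0, 0], 10], [[0, 0, 0], [0, 0, 0], 10]]}}

```text
t: 11.55
eef_pos: [529.0, -5.4, 124.3]
ee_rot: [[-0.154, 0.988, 0.0], [0.988, 0.154, -0.0], [-0.0, -0.0, -1.0]]
contact_force: [0.4, 0.4, -2.6]
gripper_width: 0.225
```

Run:
```python
from h import *
print({k:np.round(v,2) for k,v in state().items() if k in("t","eef_pos","contact_force","wrist_torque")})
snap("8");crop("side","8",190,220,290,325,6,"s8s");tmap("8","m8",("side",))
```

```text
{'t': np.float64(11.55), 'eef_pos': array([528.99,  -5.36, 124.33]), 'contact_force': array([ 0.38,  0.37, -2.61]), 'wrist_torque': array([ 0.01, -0.05, -0.02])}
```

View pics/s8s.png

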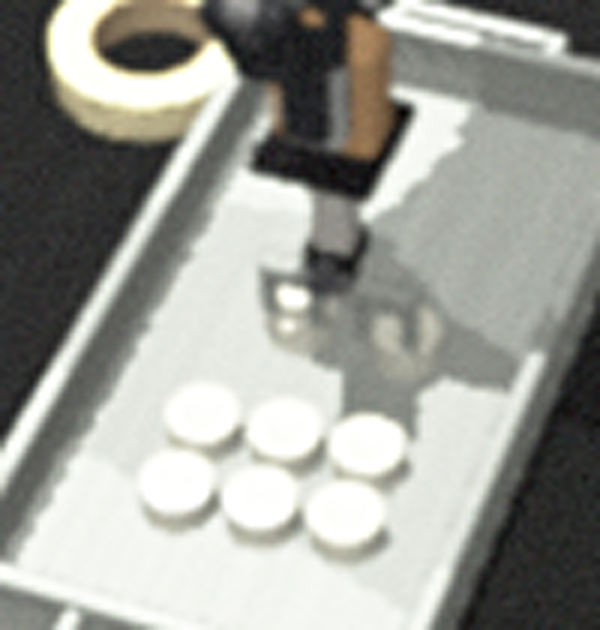

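View pics/m8.png

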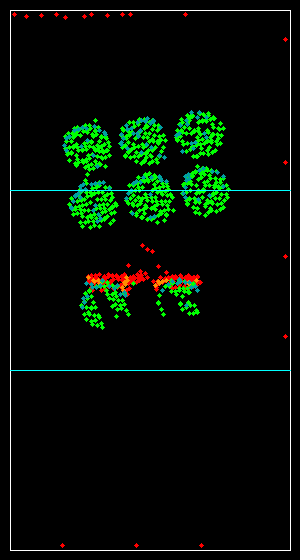

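Request:
{"name": "apply_moves", "arguments": {"moves": [[[0, 0, 0], [5, 0, 0], 10], [[0, 0, 0], [7, 0, 0], 10], [[0, 0, 0], [3, 0, 0], 10], [[0, 0, 0], [0, 0, 0], 10]]}}

```text
t: 11.98
eef_pos: [526.5, 11.4, 124.3]
ee_rot: [[-0.156, 0.988, -0.0], [0.988, 0.156, 0.0], [0.0, -0.0, -1.0]]
contact_force: [0.2, 0.4, -1.8]
gripper_width: 0.227
```

Run:
```python
from h import *
print({k:np.round(v,2) for k,v in state().items() if k in("t","eef_pos","contact_force","wrist_torque")})
snap("9");crop("side","9",190,220,290,325,6,"s9s");tmap("9","m9",("side",))
```

```text
{'t': np.float64(11.98), 'eef_pos': array([526.51,  11.42, 124.28]), 'contact_force': array([ 0.23,  0.39, -1.8 ]), 'wrist_torque': array([ 0.03,  0.  , -0.04])}
```

View pics/s9s.png

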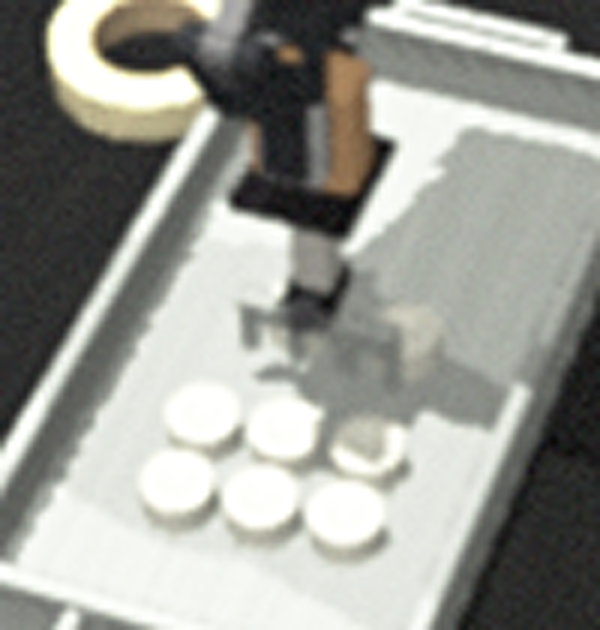

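View pics/m9.png

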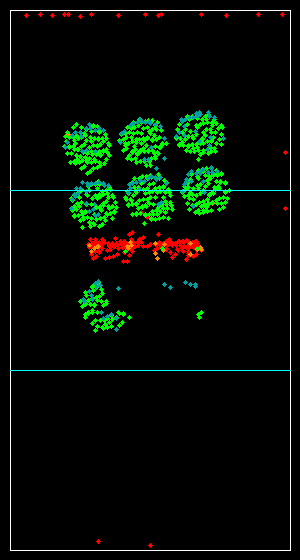

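The tablets have tipped flat: the left one is at about tray (-22,-12) and the right one at crop (413,340). Lowering to the floor behind them in small steps.

Request:
{"name": "apply_moves", "arguments": {"moves": [[[0, 0, 0], [0, -3, 5], 10], [[0, 0, 0], [0, 0, 6], 10], [[0, 0, 0], [0, 0, 3], 10], [[0, 0, 0], [0, 0, 0], 10]]}}

```text
t: 12.42
eef_pos: [523.1, 9.3, 109.3]
ee_rot: [[-0.154, 0.988, -0.001], [0.988, 0.154, -0.0], [-0.0, -0.001, -1.0]]
contact_force: [0.7, 0.0, -1.1]
gripper_width: 0.23
```

Request:
{"name": "apply_moves", "arguments": {"moves": [[[0, 0, 0], [0, 0, 2], 10], [[0, 0, 0], [0, 0, 1.5], 10], [[0, 0, 0], [0, 0, 0], 10]]}}

```text
t: 12.67
eef_pos: [523.6, 9.5, 106.6]
ee_rot: [[-0.154, 0.988, -0.0], [0.988, 0.154, -0.0], [-0.0, -0.0, -1.0]]
contact_force: [-0.3, 0.7, -3.4]
gripper_width: 0.229
```

Request:
{"name": "apply_moves", "arguments": {"moves": [[[0, 0, 0], [0, 0, 1], 10], [[0, 0, 0], [0, 0, 0.5], 10], [[0, 0, 0], [0, 0, 0], 10]]}}

```text
t: 12.92
eef_pos: [523.8, 9.5, 105.4]
ee_rot: [[-0.154, 0.988, 0.0], [0.988, 0.154, -0.0], [-0.0, 0.0, -1.0]]
contact_force: [-0.2, 0.1, 1.7]
gripper_width: 0.23
```

The load on the floor is about 3.5 N. Raking the two toward the -y third.

Request:
{"name": "apply_moves", "arguments": {"moves": [[[0, 0, 0], [-3, 0, 0], 10], [[0, 0, 0], [-6, 0, 0], 10], [[0, 0, 0], [-8, 0, 0], 10], [[0, 0, 0], [-8, 0, 0], 10], [[0, 0, 0], [-8, 0, 0], 10], [[0, 0, 0], [-8, 0, 0], 10]]}}

```text
t: 13.42
eef_pos: [530.1, -32.2, 105.4]
ee_rot: [[-0.154, 0.988, 0.0], [0.988, 0.154, -0.0], [-0.0, 0.0, -1.0]]
contact_force: [-0.1, 2.2, 1.0]
gripper_width: 0.228
```

Request:
{"name": "apply_moves", "arguments": {"moves": [[[0, 0, 0], [-8, 0, 0], 10], [[0, 0, 0], [-8, 0, 0], 10], [[0, 0, 0], [-8, 0, 0], 10], [[0, 0, 0], [-8, 0, 0], 10], [[0, 0, 0], [-8, 0, 0], 10], [[0, 0, 0], [-7, 0, 0], 10], [[0, 0, 0], [-4, 0, 0], 10], [[0, 0, 0], [0, 0, 0], 10]]}}

```text
t: 14.08
eef_pos: [537.9, -82.5, 105.3]
ee_rot: [[-0.153, 0.988, 0.0], [0.988, 0.153, -0.001], [-0.001, 0.0, -1.0]]
contact_force: [-0.2, -0.3, 1.1]
gripper_width: 0.231
```

Run:
```python
from h import *
print({k:np.round(v,2) for k,v in state().items() if k in("t","eef_pos","contact_force","wrist_torque")})
snap("10");crop("side","10",180,200,310,345,4,"s10s");tmap("10","m10",("side",))
```

```text
{'t': np.float64(14.08), 'eef_pos': array([537.91, -82.54, 105.33]), 'contact_force': array([-0.2 , -0.35,  1.1 ]), 'wrist_torque': array([ 0.09, -0.01,  0.  ])}
```

View pics/s10s.png

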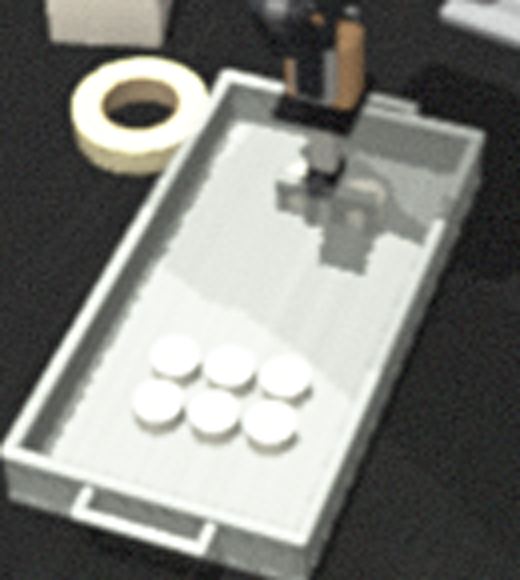

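View pics/m10.png

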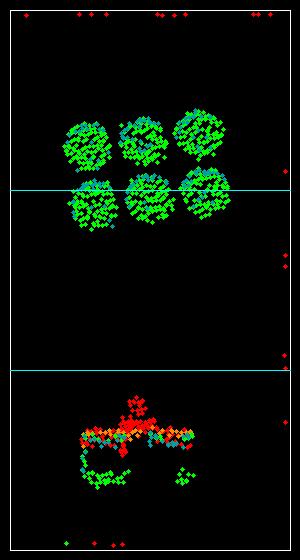

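Both are now flat in the -y third, at about (-25,-93) and (18,-92). The bottom rows haven't moved. Next I take the left column from behind.

Request:
{"name": "apply_moves", "arguments": {"moves": [[[0, 0, 0], [2, 0, -15], 10], [[0, 0, 0], [0, 0, -25], 10], [[0, 0, 0], [30, -5, 0], 10], [[0, 0, 0], [36, -8, 0], 10], [[0, 0, 0], [36, -8, 0], 10], [[0, 0, 0], [34, -8, 0], 10], [[0, 0, 0], [22, -4.5, 0], 10], [[0, 0, 0], [12, 0, 0], 10], [[0, 0, 0], [0, 0, 10], 10], [[0, 0, 0], [0, 0, 10], 10]]}}

```text
t: 15.02
eef_pos: [478.3, 84.0, 124.9]
ee_rot: [[-0.156, 0.988, 0.001], [0.988, 0.156, 0.0], [0.0, 0.001, -1.0]]
contact_force: [0.1, -0.2, -2.1]
gripper_width: 0.23
```

Run:
```python
from h import *
print({k:np.round(v,2) for k,v in state().items() if k in("t","eef_pos","contact_force","wrist_torque")})
snap("11");crop("side","11",180,200,310,345,4,"s11s");tmap("11","m11",("side",))
```

```text
{'t': np.float64(15.02), 'eef_pos': array([478.27,  84.04, 124.87]), 'contact_force': array([ 0.1 , -0.16, -2.08]), 'wrist_torque': array([-0.06, -0.05,  0.  ])}
```

View pics/s11s.png

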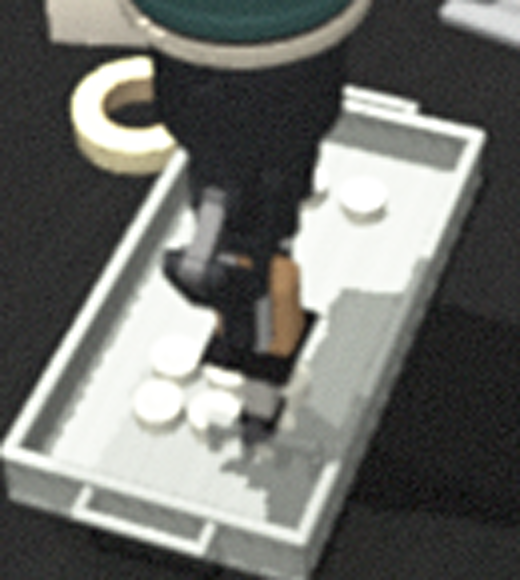

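View pics/m11.png

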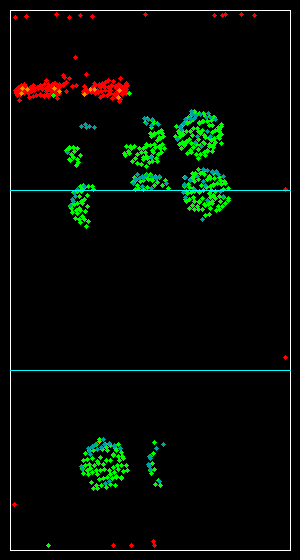

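The head is at y≈94, x -67..-10, about 15 mm behind the left tablet. Lowering to the floor.

Request:
{"name": "apply_moves", "arguments": {"moves": [[[0, 0, 0], [0, 1, 7], 10], [[0, 0, 0], [0, 0, 7], 10], [[0, 0, 0], [0, 0, 3], 10], [[0, 0, 0], [0, 0, 1.5], 10], [[0, 0, 0], [0, 0, 0], 10]]}}

```text
t: 15.53
eef_pos: [479.1, 83.2, 106.5]
ee_rot: [[-0.154, 0.988, -0.001], [0.988, 0.154, -0.0], [-0.0, -0.001, -1.0]]
contact_force: [0.6, -0.2, -2.8]
gripper_width: 0.226
```

Request:
{"name": "apply_moves", "arguments": {"moves": [[[0, 0, 0], [0, 0, 1], 10], [[0, 0, 0], [0, 0, 0.5], 10], [[0, 0, 0], [0, 0, 0], 10]]}}

```text
t: 15.78
eef_pos: [479.4, 83.6, 105.5]
ee_rot: [[-0.154, 0.988, 0.0], [0.988, 0.154, 0.0], [-0.0, 0.0, -1.0]]
contact_force: [-0.6, -0.2, 0.9]
gripper_width: 0.228
```

Request:
{"name": "apply_moves", "arguments": {"moves": [[[0, 0, 0], [-4, 0, 0], 10], [[0, 0, 0], [-6, 0, 0], 10], [[0, 0, 0], [-7, 0, 0], 10], [[0, 0, 0], [-7, 0, 0], 10], [[0, 0, 0], [-7, 0, 0], 10]]}}

```text
t: 16.2
eef_pos: [484.2, 52.1, 105.4]
ee_rot: [[-0.154, 0.988, 0.0], [0.988, 0.154, 0.0], [-0.0, 0.0, -1.0]]
contact_force: [-0.1, 1.2, 0.8]
gripper_width: 0.226
```

Request:
{"name": "apply_moves", "arguments": {"moves": [[[0, 0, 0], [-7, 0, 0], 10], [[0, 0, 0], [-7, 0, 0], 10], [[0, 0, 0], [-7, 0, 0], 10], [[0, 0, 0], [-7, 0, 0], 10], [[0, 0, 0], [-6, 0, 0], 10], [[0, 0, 0], [-4, 0, 0], 10], [[0, 0, 0], [0, 0, 0], 10]]}}

```text
t: 16.78
eef_pos: [490.0, 14.4, 105.3]
ee_rot: [[-0.153, 0.988, 0.0], [0.988, 0.153, -0.0], [-0.0, 0.0, -1.0]]
contact_force: [-0.1, 0.4, 2.1]
gripper_width: 0.228
```

Request:
{"name": "apply_moves", "arguments": {"moves": [[[0, 0, 0], [3, 0, -10], 10], [[0, 0, 0], [0, 0, -25], 10], [[0, 0, 0], [0, 0, -30], 10], [[0, 0, 0], [0, 0, -20], 10], [[0, 0, 0], [0, 0, 0], 10]]}}

```text
t: 17.2
eef_pos: [491.0, 18.8, 194.5]
ee_rot: [[-0.154, 0.988, 0.005], [0.988, 0.154, 0.001], [0.0, 0.005, -1.0]]
contact_force: [1.8, 0.1, -1.3]
gripper_width: 0.223
```

Run:
```python
from h import *
print({k:np.round(v,2) for k,v in state().items() if k in("t","eef_pos","contact_force","wrist_torque")})
snap("12");crop("side","12",180,200,310,345,4,"s12s");tmap("12","m12",("side",))
```

```text
{'t': np.float64(17.2), 'eef_pos': array([490.97,  18.8 , 194.49]), 'contact_force': array([ 1.79,  0.05, -1.33]), 'wrist_torque': array([ 0.02, -0.15,  0.03])}
```

View pics/s12s.png

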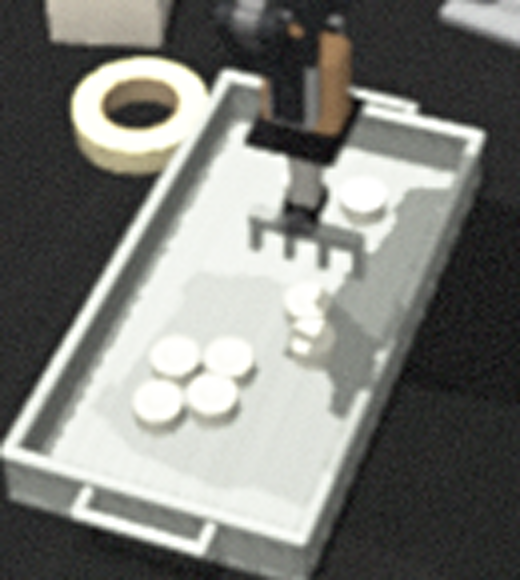

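View pics/m12.png

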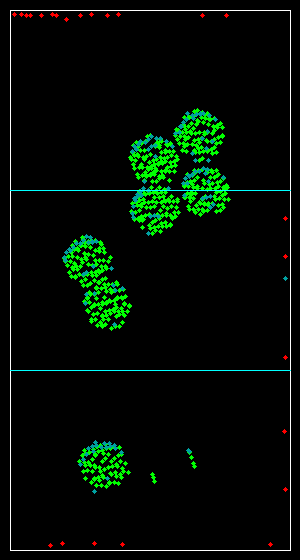

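All tablets are flat in one layer: +y third at (2,61) and (24,73); middle at (2,36), (28,44), (-31,11) and (-22,-11); -y third at (-24,-92), with one more partly hidden at x≈18. I'm lifting and squaring up to return the rake, and will recheck from above once the arm is clear.

Request:
{"name": "apply_moves", "arguments": {"moves": [[[0, 0, 0.0773], [0, 0, -25], 10], [[0, 0, 0.0773], [0, 0, -30], 10], [[0, 0, 0], [0, 0, -25], 10], [[0, 0, 0], [0, 0, -14], 10], [[0, 0, 0], [-20, 0, 0], 10], [[0, 0, 0], [-35, 0, 0], 10], [[0, 0, 0], [-35, 0, 0], 10], [[0, 0, 0], [-35, 0, 0], 10], [[0, 0, 0], [-35, 0, 0], 10], [[0, 0, 0], [-35, 0, 0], 10]]}}

```text
t: 18.13
eef_pos: [488.7, -177.9, 283.2]
ee_rot: [[-0.001, 1.0, -0.002], [1.0, 0.001, 0.0], [0.0, -0.002, -1.0]]
contact_force: [1.5, 1.1, -1.8]
gripper_width: 0.224
```

Request:
{"name": "apply_moves", "arguments": {"moves": [[[0, 0, 0], [-35, 0, 0], 10], [[0, 0, 0], [-30, 0, 0], 10], [[0, 0, 0], [-20, 0, 0], 10], [[0, 0, 0], [-10, 0, 0], 10], [[0, 0, 0], [0, 0, 0], 10], [[0, 0, 0], [0, 0, 0], 10], [[0, 0, 0], [0, 0, 0], 10]]}}

```text
t: 18.72
eef_pos: [489.7, -270.1, 283.8]
ee_rot: [[-0.002, 1.0, -0.001], [1.0, 0.002, 0.001], [0.001, -0.001, -1.0]]
contact_force: [0.3, 0.6, -2.0]
gripper_width: 0.225
```

Run:
```python
from h import *
print({k:np.round(v,4) for k,v in state().items() if k in("t","eef_pos","contact_force","ee_rot")})
snap("13");crop("side","13",180,200,310,345,4,"s13s");tmap("13","m13");crop("top","13",170,140,420,260,3.2,"t13")
crop("side","13",270,60,380,220,3.7,"s13r")
```

```text
{'t': np.float64(18.7167), 'eef_pos': array([ 489.6536, -270.1462,  283.7963]), 'ee_rot': array([[-1.6e-03,  1.0e+00, -8.0e-04],
       [ 1.0e+00,  1.6e-03,  7.0e-04],
       [ 7.0e-04, -8.0e-04, -1.0e+00]]), 'contact_force': array([ 0.2554,  0.6053, -2.0126])}
```

View pics/m13.png

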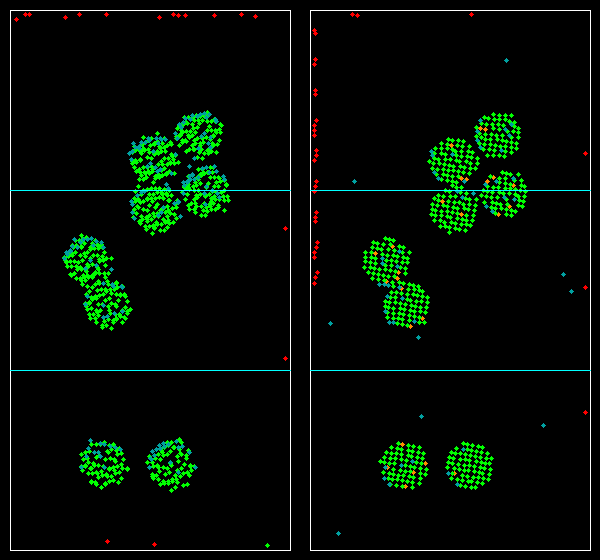

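View pics/s13r.png

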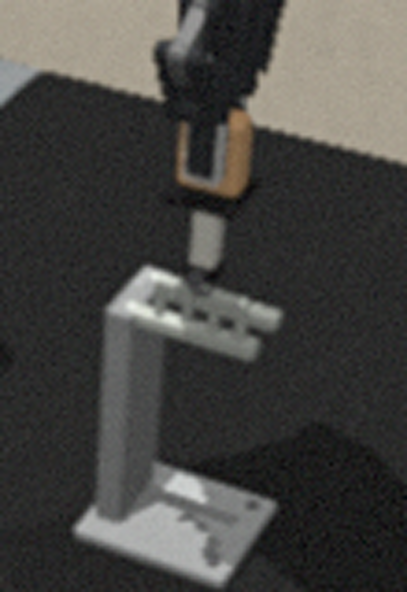

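View pics/t13.png

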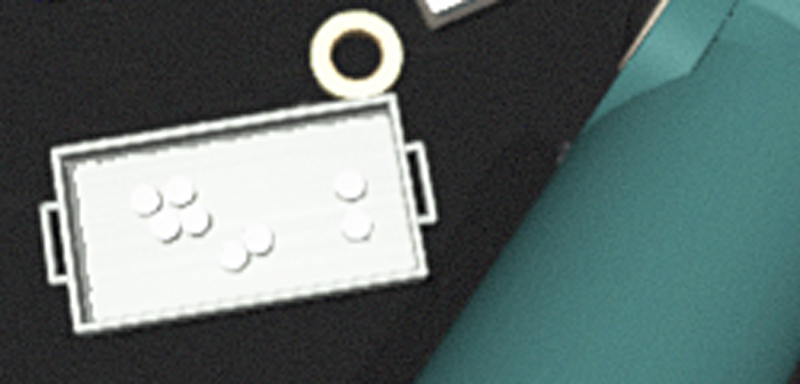

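Both views agree: eight tablets flat with no overlap, split 2/4/2 over the thirds. In the side view the head is still beside and above the fork. I'm aligning over the slot.

Request:
{"name": "apply_moves", "arguments": {"moves": [[[0, 0, 0], [-12, 3, 0], 10], [[0, 0, 0], [-12, 3, 0], 10], [[0, 0, 0], [-6, 0.9, 0], 10], [[0, 0, 0], [-2.9, 0, 0], 10], [[0, 0, 0], [0, 0, 0], 10], [[0, 0, 0], [0, 0, 0], 10]]}}

```text
t: 19.32
eef_pos: [496.2, -304.6, 284.2]
ee_rot: [[0.0, 1.0, -0.0], [1.0, -0.0, 0.0], [0.0, -0.0, -1.0]]
contact_force: [0.2, 0.8, -2.7]
gripper_width: 0.227
```

Request:
{"name": "apply_moves", "arguments": {"moves": [[[0, 0, 0], [0, 0, 0], 10], [[0, 0, 0], [0, 0, 0], 10], [[0, 0, 0], [0, 0, 0], 10]]}}

```text
t: 19.57
eef_pos: [496.4, -304.2, 284.4]
ee_rot: [[-0.0, 1.0, 0.0], [1.0, 0.0, 0.0], [0.0, 0.0, -1.0]]
contact_force: [-0.9, 0.3, -2.0]
gripper_width: 0.228
```

Request:
{"name": "apply_moves", "arguments": {"moves": [[[0, 0, 0], [1.2, 0, 5], 10], [[0, 0, 0], [0, 0, 12], 10], [[0, 0, 0], [0, 0, 15], 10], [[0, 0, 0], [0, 0, 15], 10], [[0, 0, 0], [0, 0, 15], 10], [[0, 0, 0], [0, 0, 10], 10], [[0, 0, 0], [0, 0, 6], 10], [[0, 0, 0], [0, 0, 0], 10]]}}

```text
t: 20.23
eef_pos: [495.8, -303.0, 204.9]
ee_rot: [[-0.0, 1.0, -0.002], [1.0, 0.0, 0.001], [0.001, -0.002, -1.0]]
contact_force: [0.0, -0.3, -1.1]
gripper_width: 0.226
```

Request:
{"name": "apply_moves", "arguments": {"moves": [[[0, 0, 0], [0, 0, 8], 10], [[0, 0, 0], [0, 0, 6], 10], [[0, 0, 0], [0, 0, 4], 10], [[0, 0, 0], [0, 0, 0], 10]]}}

```text
t: 20.57
eef_pos: [496.1, -303.1, 187.6]
ee_rot: [[-0.0, 1.0, -0.001], [1.0, 0.0, 0.0], [0.0, -0.001, -1.0]]
contact_force: [-0.3, -0.2, -2.4]
gripper_width: 0.227
```

Run:
```python
from h import *
print({k:np.round(v,4) for k,v in state().items() if k in("t","eef_pos","contact_force","ee_rot")})
snap("14");crop("side","14",280,60,360,220,3.7,"s14")
```

```text
{'t': np.float64(20.5667), 'eef_pos': array([ 496.0996, -303.1383,  187.5588]), 'ee_rot': array([[-2.e-04,  1.e+00, -8.e-04],
       [ 1.e+00,  2.e-04,  3.e-04],
       [ 3.e-04, -8.e-04, -1.e+00]]), 'contact_force': array([-0.335 , -0.2385, -2.4185])}
```

View pics/s14.png

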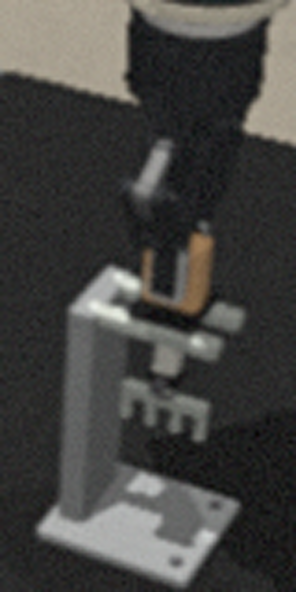

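The tube is in the slot and the collar sits just above the prongs. I'm lowering the last few millimetres.

Request:
{"name": "apply_moves", "arguments": {"moves": [[[0, 0, 0], [0, 0, 2], 10], [[0, 0, 0], [0, 0, 1], 10], [[0, 0, 0], [0, 0, 0.5], 10], [[0, 0, 0], [0, 0, 0], 10], [[0, 0, 0], [0, 0, 0], 10]]}}

```text
t: 21.08
eef_pos: [496.4, -303.4, 184.9]
ee_rot: [[-0.0, 1.0, 0.0], [1.0, 0.0, -0.0], [-0.0, 0.0, -1.0]]
contact_force: [-0.7, -0.1, -3.1]
gripper_width: 0.227
```

Request:
{"name": "apply_moves", "arguments": {"moves": [[[0, 0, 0], [0, 0, 0.5], 10], [[0, 0, 0], [0, 0, 0], 10], [[0, 0, 0], [0, 0, 0], 10]]}}

```text
t: 21.33
eef_pos: [496.4, -303.4, 184.8]
ee_rot: [[-0.0, 1.0, 0.0], [1.0, 0.0, -0.0], [-0.0, 0.0, -1.0]]
contact_force: [-1.2, 2.0, 4.8]
gripper_width: 0.226
```

The collar rests on the prongs. Releasing.

Request:
{"name": "apply_moves", "arguments": {"moves": [[[0, 0, 0], [0, 0, 0], 26], [[0, 0, 0], [0, 0, 0], 34], [[0, 0, 0], [0, 0, 0], 60], [[0, 0, 0], [0, 0, 0], 60], [[0, 0, 0], [0, 0, 0], 60], [[0, 0, 0], [0, 0, -10], 60], [[0, 0, 0], [0, 0, -20], 60], [[0, 0, 0], [0, 0, -30], 60], [[0, 0, 0], [0, 0, -35], 60], [[0, 0, 0], [0, 0, -20], 60]]}}

```text
t: 22.17
eef_pos: [496.6, -304.1, 303.5]
ee_rot: [[0.001, 1.0, 0.003], [1.0, -0.001, -0.002], [-0.002, 0.003, -1.0]]
contact_force: [0.4, 0.3, 0.7]
gripper_width: 0.697
```

Request:
{"name": "apply_moves", "arguments": {"moves": [[[0, 0, 0], [20, 0, -10], 60], [[0, 0, 0], [35, 0, 0], 60], [[0, 0, 0], [35, 0, 0], 60], [[0, 0, 0], [35, 0, 0], 60], [[0, 0, 0], [35, 0, 0], 60], [[0, 0, 0], [35, 0, 0], 60], [[0, 0, 0], [35, 0, 0], 60], [[0, 0, 0], [35, 0, 0], 60], [[0, 0, 0], [35, 0, 0], 60], [[0, 0, 0], [35, 0, 0], 60]]}}

```text
t: 23.0
eef_pos: [496.0, 33.2, 310.3]
ee_rot: [[0.0, 1.0, 0.001], [1.0, -0.0, 0.0], [0.0, 0.001, -1.0]]
contact_force: [0.2, -0.5, -0.7]
gripper_width: 0.7
```

Request:
{"name": "apply_moves", "arguments": {"moves": [[[0, 0, 0], [38, 0, 0], 60], [[0, 0, 0], [38, 0, 0], 60], [[0, 0, 0], [38, 0, 0], 60], [[0, 0, 0], [38, 0, 0], 60], [[0, 0, 0], [38, 0, 0], 60], [[0, 0, 0], [38, 0, 0], 60], [[0, 0, 0], [20, 0, 0], 60], [[0, 0, 0], [10, 0, 0], 60], [[0, 0, 0], [0, 0, 0], 60], [[0, 0, 0], [0, 0, 0], 60]]}}

```text
t: 23.83
eef_pos: [496.5, 288.7, 309.6]
ee_rot: [[0.0, 1.0, 0.0], [1.0, -0.0, -0.001], [-0.001, 0.0, -1.0]]
contact_force: [-0.1, -2.0, 0.2]
gripper_width: 0.703
```

Run:
```python
from h import *
print({k:np.round(v,3) for k,v in state().items() if k in("t","eef_pos","contact_force","gripper_width")})
snap("15");crop("side","15",180,100,360,345,2.4,"s15");crop("top","15",170,140,420,260,3.2,"t15");tmap("15","m15")
for n in("side","top"):
    im,P=cloud(n,"15");hsv=cv2.cvtColor(im,cv2.COLOR_RGB2HSV);org=cv2.inRange(hsv,(8,90,100),(22,255,255))>0
    m=(np.abs(P[...,0]-494)<70)&(np.abs(P[...,1]+300)<70)&(P[...,2]>205)&org;g=P[m]
    if len(g):print(n,len(g),cv2.minAreaRect(g[:,:2].astype(np.float32)),np.percentile(g[:,2],95))
```

```text
{'t': np.float64(23.833), 'eef_pos': array([496.505, 288.748, 309.607]), 'contact_force': array([-0.134, -1.997,  0.242]), 'gripper_width': np.float64(0.703)}
side 160 ((496.0330505371094, -301.0484619140625), (35.314483642578125, 23.738901138305664), 0.8388404250144958) 220.6594009885188
top 153 ((494.8741760253906, -301.1381530761719), (19.607519149780273, 32.90053939819336), 87.27483367919922) 222.0868144161585
```

View pics/s15.png

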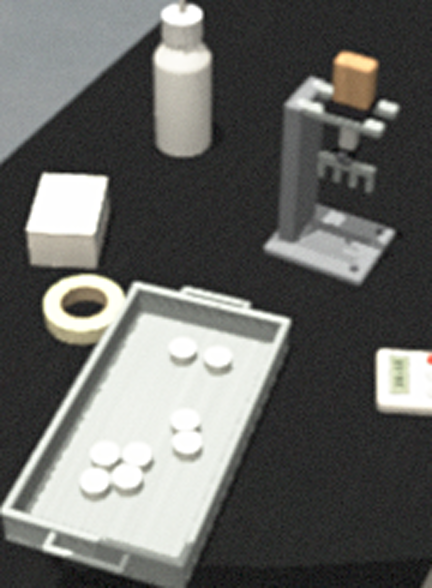

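View pics/t15.png

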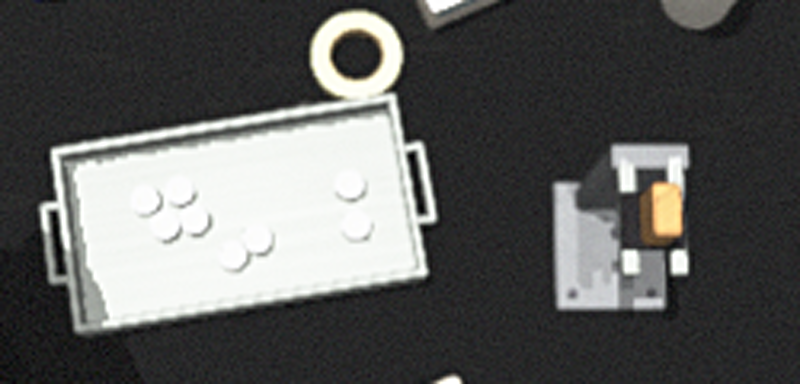

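View pics/m15.png

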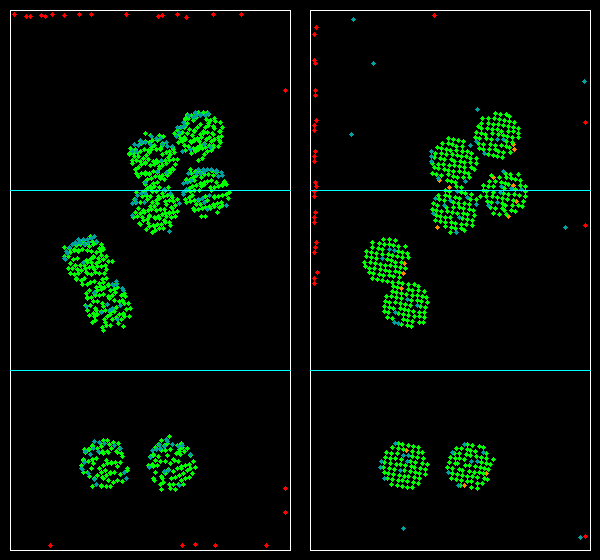

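The final pictures show the rake hanging level in its fork, with the grip block at (496,-302) and its top at about 221 mm. All eight tablets are flat, in thirds of 2/4/2. Handing in.

```bash
python3 -c "
from rig import *
print(hand_in())"
```

```text
the job is handed in; nothing more can be done
None
```

The tablets are raked into one flat layer and the rake is back in its fork. However, the force limit of 10 N was exceeded briefly: one reading during the job was about 15 N net.

- **What I did:** I took the rake from its fork and touched the bare tray floor to find the tooth height. Then I skimmed the two upper tablets off the heap, tipped them flat and raked them into the -y third. Finally I raked the left pair of the bottom layer into the middle third and hung the rake back up, handing in at about 24 s.
- **Last checks:** Both cameras show all eight tablets flat with none on another.

| Third | Tablets | Tray positions (x, y in mm) |
|---|---|---|
| +y | 2 | (2,61), (24,73) |
| Middle | 4 | (2,36), (28,44), (-31,11), (-22,-11) |
| -y | 2 | (-24,-92), (18,-92) |

  The tablet at y≈44 sits almost on the +45 line, but each third has two without it. The rake hangs level at its starting place to within about 2 mm.
- **What went wrong:** The two skimmed tablets first landed standing on edge. While lowering behind them, the teeth came down on one or both. The force peaked at about 15 N and was still about 10 N after I first eased up, before I lifted clear. During the raking strokes themselves the readings were about 3–4 N.

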